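Unstack the fired glaze samples

ROBOT

A 6-joint arm with a two-finger parallel gripper is mounted at the origin on the work surface; the furniture and walls round the work are solid. World frame = base frame: x ahead of the robot, y to its left, z up, the work surface at z = 0. Lengths are in m, angles in rad, forces in N, time in s.
With the tool pointing down it reaches from about 0.35 to 0.775 m from the base axis. Payload 7.3 kg.
Tool frame: the origin (TCP) lies between the finger pads; the fingertips stand 8 mm ahead of it and the grasp point (between the pads) lies 11 mm behind it (robot.nose_length is the distance from the TCP to the fingertips, in m); z points along the fingers, y is the line along which they close (so a half turn about z gives the same grasp; the last joint's range is limited). The gripper opens to 92 mm and grips with 3 to 60 N. Pads are 19 mm wide; open, the fingers measure 130 mm over their backs; the gripper's body (75 mm by 190 mm) begins 47 mm behind the grasp point.
Start: joints at [-1.401, 0.342, 1.524, -0, 1.275, -0.146], TCP at [0.163, -0.499, 0.203] pointing down, gripper open.
Joint ranges: [-2.53, 2.53], [-0.77, 2.02], [0.04, 2.7], [-1, 4.14], [0.28, 2.66], [-3.11, 3.11]. Speed limits (rad/s): [2.57, 2.57, 3.14, 3.14, 3.14, 3.14].

INTERFACE

Orientations are given as [roll, pitch, yaw] about the fixed x, y, z axes, in that order (R = Rz(yaw) Ry(pitch) Rx(roll)).
In Python, from cell import robot gives the robot as it stands. The module is installed in compiled form; this text tells all that it offers.
- The arm moves only by the shell command python3 -m jog 'ROWS' [FORCE]. ROWS is JSON, a list that holds one entry, the list of rows, each a list of 5 numbers: the gripper's target within -1 to 1 (fully open at 1, half-way at 0, shut at -1), then the shift along the tool's x, y, z in m, then the turn about the tool's z in rad. A call has 1 to 5 rows; each row is the pose to reach, as a shift and turn from the pose commanded when the call began, along the tool's axes at that moment; what a row does not reach only later rows make up. A row lasts 1/12 s, in which the tool goes at most 41.7 mm and 7.16 degrees, less where a joint would pass 70% of its speed; a pose out of reach is approached as far as the arm can. A call with a gripper value outside its range is refused whole. The fingers move at their own pace and stop on an object; FORCE is the grip in N (left out, the last holds). Time passes only in rows, so rows that repeat a pose let the fingers close. It gives the time, the measured TCP pose, the force, the opening and the grip force at its end, in the units of the state.
- robot.observe(): the state, without advancing time (a new reading comes with each control period).
- robot.read_camera(name): name is "scene" or "top" or "wrist"; returns the picture (400x640x3 uint8, red, green, blue); there is no depth.
- robot.camera_model(name): a dict with "camera_matrix" (3x3 intrinsics, pixels), "position" and "attitude" of the camera in the world; the wrist camera has in their place "mount" (4x4, takes a point from camera to tool coordinates, whose origin is the TCP and whose axes are the flange's). Camera axes: x right, y down, z forward; pixel columns grow to the right and rows downward; lengths in m; the calibration is good to about 2 mm. The wrist camera is an equidistant fisheye: a pixel r from the principal point sees the ray r / f radians off the axis. A picture is of the moment at which its call begins: read the wrist's pose just before it. camera_model takes no time and is no camera call.
- robot.hand_in(): hands the job in; it is judged then, once.
The state is a dict: "time": time; "qpos": joint angles; "qvel": joint speeds; "joint_efforts": joint torques, N m; "tool_pos": TCP position; "tool_rot": TCP orientation; "contact_force": force on the tool from outside, world axes, zero at the start; "torque": the same for the moment, N m; "opening": finger opening in m; "grip_force": force on a finger pad.
Only numpy, scipy, OpenCV 4.12 (cv2) and the standard library are available. Lean on these libraries where they do the work, as an engineer would, in place of code of your own. Each camera call takes 0.05 s, during which the arm holds its last target. There are 200 camera calls.

TASK

The fired glaze samples are still stacked on their kiln slab. Working from the top down, take them off one at a time and lay each flat in the middle of the grey felt pad in front of the jar of its own colour; last, lay the empty slab flat and centred on the cooling rack, lengthwise across both slats. Set everything down rather than dropping it, and leave the stamp and the plaster mould alone.

Things in the scene. Friction and masses are not known exactly. Their poses are not given: they have to be found in the camera images.
- blue_center (a point): Loose small blue-glazed square sample, 28 x 28 x 16 mm, at the top of the stack. Glazed top and flanks, bare terracotta foot. Point: its centre, 8 mm above its underside; z up, x and y across its sides.
- green_center (a point): Loose green-glazed round sample, 46 mm across, 16 mm thick, third from the bottom of the stack (under the blue one). Glazed top and flanks, bare terracotta foot. Point: its centre, 8 mm above its underside; z up, x and y horizontal.
- yellow_center (a point): Loose yellow-glazed square sample, 60 x 60 x 16 mm, second from the bottom (under the green one, on the slab). Glazed top and flanks, bare terracotta foot. Point: its centre, 8 mm above its underside; z up, x and y across its sides.
- slab_center (a point): Loose grey kiln slab under the whole stack, 140 (x) x 66 (y) x 16 mm. Point: its centre, 8 mm above its underside; x along its length, z up.
- pad_blue (a point): Centre of the top of the round grey felt pad (76 mm across, 12 mm above the table) on the pale wooden board that carries the blue jar. The board is fixed, 168 x 96 x 10 mm; the pad lies near the end towards the robot. +x points along the board from the pad to the jar, which is fixed with its axis 84 mm from this point: 47 mm in diameter, its top 70 mm above the table, blue body, white cap with a dab of blue on it. z up.
- pad_green (a point): Centre of the top of the round grey felt pad (76 mm across, 12 mm above the table) on the pale wooden board that carries the green jar. The board is fixed, 168 x 96 x 10 mm; the pad lies near the end towards the robot. +x points along the board from the pad to the jar, which is fixed with its axis 84 mm from this point: 47 mm in diameter, its top 70 mm above the table, green body, white cap with a dab of green on it. z up.
- pad_yellow (a point): Centre of the top of the round grey felt pad (76 mm across, 12 mm above the table) on the pale wooden board that carries the yellow jar. The board is fixed, 168 x 96 x 10 mm; the pad lies near the end towards the robot. +x points along the board from the pad to the jar, which is fixed with its axis 84 mm from this point: 47 mm in diameter, its top 70 mm above the table, yellow body, white cap with a dab of yellow on it. z up.
- rack_top (a point): Centre of the cooling rack, at the height of its slat tops, 20 mm above the table. Fixed wooden base 150 (x) x 86 (y) x 8 mm with two raised pale slats across it, 16 mm wide and 86 mm long (along y), their middles 50 mm either side of this point along x, tops 12 mm above the base, open between them. x along the rack's length, z up.
- stamp_center (a point): Bystander: loose turned wooden stamp standing upright, 26 mm across, 67 mm tall. Point: half-way up. Leave it alone.
- mould_center (a point): Bystander: loose white plaster sprig mould with a relief on top, 62 x 51 x 24 mm (a second, fixed one lies beside it nearer the middle of the table). Point: 10 mm above its underside. Leave it alone.
Things that resemble listed ones, but are neither listed nor needed, are in the scene too. Of the things that look like the part that bears yellow_center, the larger one is meant.

How it is judged:
By the outcome, as a careful person would: the job done as asked, in the order asked, and still so for the second after the job is handed in, with the robot touching nothing.
It also fails if it takes over 99 s, if anything falls off the work surface, if the arm or the gripper's body presses on something with over 40 N, if the wrist force passes 120 N, or if a joint passes its speed limit or range.

## Working session

There is one attempt and no reset: what is moved stays moved. The work goes in short steps, Python scripts to look and compute and a shell command to move; the robot and the scene stay as the last step left them, time stands still between calls to the robot, and variables do not carry over. Pictures are saved under pics/ and viewed, at most 14 in all, crops included, and the job is handed in when it is done.

```bash
mkdir -p pics; python3 - <<'E'
from cell import robot
import cv2
for n in ("top","scene"):
    im=robot.read_camera(n); cv2.imwrite(f"pics/{n}0.png",cv2.cvtColor(im,cv2.COLOR_RGB2BGR))
    m=robot.camera_model(n); print(n,m)
print(robot.camera_model("wrist")); print(robot.observe())
E
```

```text
top {'camera_matrix': array([[415.02979809,   0.        , 321.1910823 ],
       [  0.        , 415.02979809, 194.21527614],
       [  0.        ,   0.        ,   1.        ]]), 'position': array([0.13025282, 0.03623305, 1.33881321]), 'attitude': array([-2.9460004 , -0.01047421, -1.5716449 ])}
scene {'camera_matrix': array([[398.24899991,   0.        , 320.58742   ],
       [  0.        , 398.24899991, 201.60810671],
       [  0.        ,   0.        ,   1.        ]]), 'position': array([-0.34812783, -0.45903297,  0.73829802]), 'attitude': array([-2.22751159,  0.00965177, -0.9521135 ])}
{'camera_matrix': array([[309.70691629,   0.        , 322.70424283],
       [  0.        , 309.70691629, 200.89746292],
       [  0.        ,   0.        ,   1.        ]]), 'mount': array([[ 4.81744258e-04, -9.66911709e-01, -2.55110788e-01,
         6.85832054e-02],
       [ 9.99999831e-01,  5.48705003e-04, -1.91309494e-04,
        -2.68600668e-04],
       [ 3.24959956e-04, -2.55110653e-01,  9.66911810e-01,
        -1.81781185e-01],
       [ 0.00000000e+00,  0.00000000e+00,  0.00000000e+00,
         1.00000000e+00]])}
{'time': 0.1, 'qpos': array([-1.40097889e+00,  3.42648780e-01,  1.52492454e+00, -1.70293894e-05,
        1.27544898e+00, -1.45969086e-01]), 'qvel': array([-0.00126055, -0.00227321, -0.00066991, -0.00125719, -0.00100032,
       -0.00050535]), 'joint_efforts': array([ 7.39341267e-04, -4.32005489e+01, -2.44695157e+01,  7.18560931e-02,
        5.26295824e-02, -4.97300948e-05]), 'tool_pos': array([ 0.16300651, -0.49861617,  0.20201566]), 'tool_rot': array([-3.14017584e+00, -1.91832286e-04,  3.15791356e-01]), 'contact_force': array([-0.24183306,  0.15630941,  0.38845199]), 'torque': array([ 0.05991562,  0.00658841, -0.03757057]), 'grip_force': 0.0, 'opening': 0.09185616714805749}
```

View pics/top0.png

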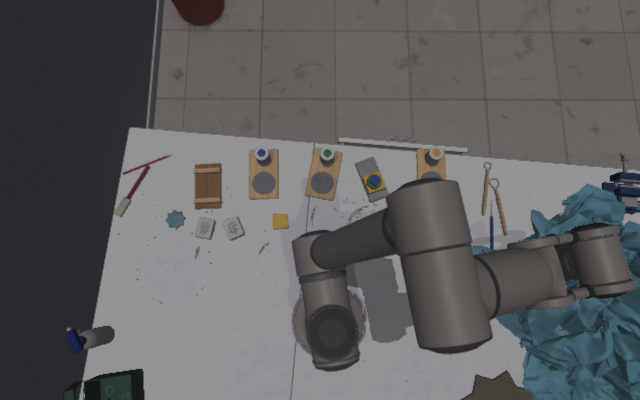

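View pics/scene0.png

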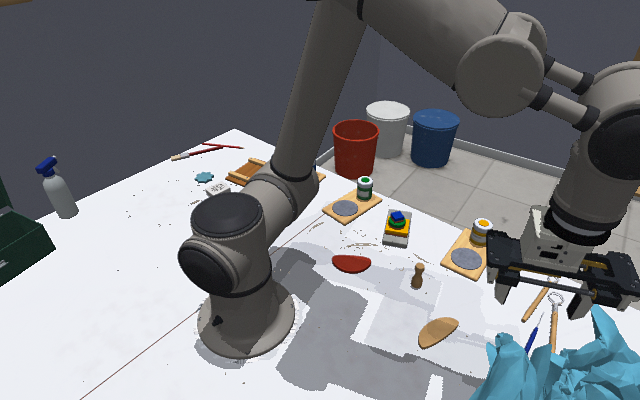

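The top view shows the blue pad at (264,183), green pad (322,182), yellow pad (431,~180, half hidden), rack (208,186) and stack (373,180). A small yellow decoy tile lies at (280,221), and the moulds are at (205,228) and (233,228). The scene view shows the stack at (398,225), the stamp at (418,275) and the yellow board at (467,255).

Candidates for the sample: the stack's yellow at top(373,182), or the lone small yellow tile at top(280,221). The stacked, larger one is meant. I'll check it in a close crop.

```bash
cat > h.py <<'E'
import numpy as np, cv2
from scipy.spatial.transform import Rotation as Ro
from cell import robot
def rpy(a): return Ro.from_euler('xyz',a).as_matrix()
def save(im,f,box=None,s=1):
    if box: x0,x1,y0,y1=box; im=im[y0:y1,x0:x1]
    im=cv2.resize(im,None,fx=s,fy=s,interpolation=cv2.INTER_CUBIC)
    cv2.imwrite("pics/"+f,cv2.cvtColor(im,cv2.COLOR_RGB2BGR))
def fixed(name,uv,z):
    m=robot.camera_model(name); d=rpy(m['attitude'])@np.linalg.inv(m['camera_matrix'])@[*uv,1]
    p=m['position']; return p+d*(z-p[2])/d[2]
def wrist(uv,z,st):
    m=robot.camera_model('wrist');K=m['camera_matrix'];M=m['mount']
    v=np.array([(uv[0]-K[0,2])/K[0,0],(uv[1]-K[1,2])/K[1,1]]);r=np.hypot(*v)
    d=np.array([*(v/r*np.sin(r)),np.cos(r)]) if r>0 else np.array([0,0,1.])
    R=rpy(st['tool_rot']); d=R@M[:3,:3]@d; p=st['tool_pos']+R@M[:3,3]
    return p+d*(z-p[2])/d[2]
def wproj(P,st):
    m=robot.camera_model('wrist');K=m['camera_matrix'];M=m['mount'];R=rpy(st['tool_rot'])
    q=M[:3,:3].T@(R.T@(np.array(P)-st['tool_pos'])-M[:3,3]); t=np.arctan2(np.hypot(q[0],q[1]),q[2]); a=q[:2]/np.hypot(q[0],q[1])*t
    return K[0,0]*a+K[:2,2]
def rel(P,yaw=None):
    "shift in tool axes (tool down) and turn to reach TCP P"
    st=robot.observe();R=rpy(st['tool_rot']); s=R.T@(np.array(P)-st['tool_pos'])
    x=R[:,0]; cur=np.arctan2(x[1],x[0]); out=list(np.round(s,4))
    if yaw is not None:
        t=-(yaw-cur); t=(t+np.pi/2)%np.pi-np.pi/2; out.append(round(t,4))
    return out
E
python3 - <<'E'
from h import *
im=robot.read_camera('top'); save(im,'t1.png',(190,460,140,240),2.96)
for n,uv,z in [('padB',(264,183),.012),('padG',(322,182),.012),('padY',(431,180),.012),('jarB',(262,154),.07),('jarG',(327,154),.07),('jarY',(436,154),.07),('blue',(374,182),.064),('rack',(208,186),.02)]:
    print(n,fixed('top',uv,z).round(4))
print('sc padY',fixed('scene',(467,258),.012), 'blue',fixed('scene',(398,216),.064),'stamp',fixed('scene',(417,285),0))
E
```

```text
padB [0.4303 0.2092 0.012 ]
padG [0.434  0.0194 0.012 ]
padY [ 0.4413 -0.3393  0.012 ]
jarB [0.5115 0.2104 0.07  ]
jarG [0.512  0.0042 0.07  ]
jarY [ 0.5128 -0.3433  0.07  ]
blue [ 0.4223 -0.1439  0.064 ]
rack [0.4183 0.3893 0.02  ]
sc padY [ 0.43593555 -0.3436201   0.012     ] blue [ 0.42651844 -0.15057834  0.064     ] stamp [ 0.29387928 -0.27500933  0.        ]
```

View pics/t1.png

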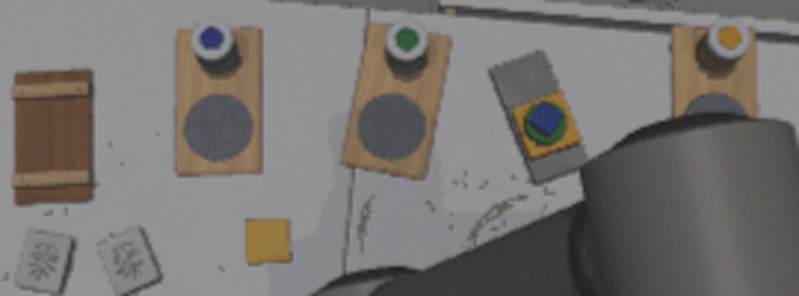

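The stacked yellow tile is the larger one and sits under the green disc at crop (547,128). The lone tile at (268,240) is the small decoy. I'll move above the stack.

```bash
python3 -m jog '[[[1,0.118,-0.085,0,0],[1,0.118,-0.085,0,0],[1,0.118,-0.085,0,0],[1,0.118,-0.085,0,0],[1,0.118,-0.085,0,0]]]' && python3 -m jog '[[[1,0.118,-0.085,0,0],[1,0.118,-0.085,0,0],[1,0.118,-0.085,0,0],[1,0.118,-0.085,0,0],[1,0.118,-0.085,0,0]]]' && python3 -m jog '[[[1,0.118,-0.085,0,0],[1,0.118,-0.085,0,0],[1,0.118,-0.085,0,0],[1,0.118,-0.085,0,0],[1,0.118,-0.085,0,0]]]'
python3 - <<'E'
from h import *
st=robot.observe(); save(robot.read_camera('wrist'),'w1.png'); print(st['tool_pos'],st['tool_rot'],st['contact_force'])
save(robot.read_camera('top'),'t2.png',(190,460,140,240),2.96)
E
```

```text
time: 0.57
tool_pos: [0.2506, -0.3781, 0.2027]
tool_rot: [-3.14, -0.001, 0.32]
contact_force: [-0.1, -0.1, 0.0]
opening: 0.0917
grip_force: 0.0
time: 0.98
tool_pos: [0.3361, -0.2618, 0.2026]
tool_rot: [-3.141, -0.001, 0.319]
contact_force: [-0.0, -0.2, -0.6]
opening: 0.0917
grip_force: 0.0
time: 1.4
tool_pos: [0.4221, -0.145, 0.2025]
tool_rot: [-3.141, -0.001, 0.319]
contact_force: [-0.9, -1.8, -0.2]
opening: 0.0918
grip_force: 0.0
[ 0.42209032 -0.14504696  0.20245962] [-3.14138580e+00 -6.87212048e-04  3.19135860e-01] [-0.93778279 -1.75055315 -0.2372016 ]
```

View pics/w1.png

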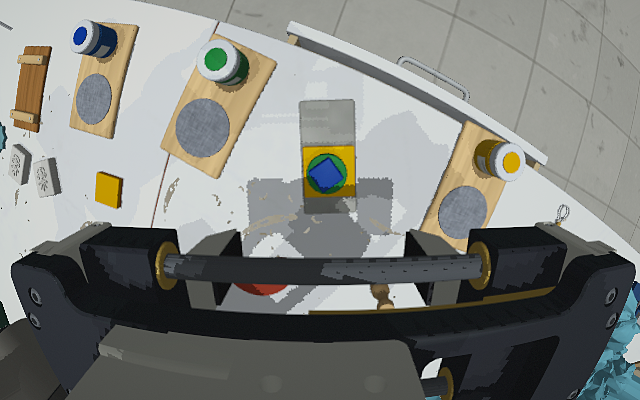

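The wrist view shows the stack with blue at (325,175), green around it, yellow at (328,170) and the slab from (327,100) to (330,212). Pads: blue (94,99), green (203,128), yellow (463,213). Next I'll refine these with colour segmentation and a crop.

```bash
python3 - <<'E'
from h import *
st=robot.observe(); im=robot.read_camera('wrist'); save(im,'w2.png',(285,370,90,225),4.4)
hsv=cv2.cvtColor(im,cv2.COLOR_RGB2HSV)
def quad(mask,z,n):
    c=max(cv2.findContours(mask,cv2.RETR_EXTERNAL,cv2.CHAIN_APPROX_NONE)[0],key=cv2.contourArea)[:,0]
    P=np.array([wrist(p,z,st)[:2] for p in c]).astype(np.float32)
    (cx,cy),(w,h),a=cv2.minAreaRect(P*1000); print(n,round(cx,1),round(cy,1),'size',round(w,1),round(h,1),'ang',round(a,1), 'circ',cv2.minEnclosingCircle(P*1000))
def win(m,x0,x1,y0,y1):
    o=np.zeros_like(m);o[y0:y1,x0:x1]=m[y0:y1,x0:x1];return o
print(hsv[175,325],hsv[150,315],hsv[160,342],hsv[128,203],hsv[213,463],hsv[99,94],hsv[115,327],hsv[60,243])
b=cv2.inRange(hsv,(105,120,60),(130,255,255)); quad(win(b,300,350,150,200),.064,'blue')
g=cv2.inRange(hsv,(45,80,30),(104,255,255))|b; quad(win(g,295,355,145,205),.048,'green')
y=cv2.inRange(hsv,(15,150,60),(35,255,255))|g; quad(win(y,290,365,130,210),.032,'yellow')
gr=cv2.inRange(hsv,(0,0,60),(180,45,165))
for n,(a,c,d,e) in dict(padB=(65,120,65,130),padG=(165,240,90,165),padY=(425,500,180,240)).items(): quad(cv2.morphologyEx(win(gr,a,c,d,e),cv2.MORPH_OPEN,np.ones((3,3))),.012,n)
E
```

```text
[111 195 157] [ 24 255 190] [ 23 251 173] [105  33 124] [110  33 139] [108  31 139] [ 51  12 151] [ 63 138  48]
blue 434.9 -143.5 size 27.8 27.4 ang 53.6 circ ((434.9513244628906, -143.0923614501953), 18.44700050354004)
green 433.6 -145.1 size 44.0 43.1 ang 62.3 circ ((433.7363586425781, -145.107421875), 22.451810836791992)
yellow 434.6 -147.8 size 59.4 59.4 ang 19.7 circ ((434.527587890625, -147.70164489746094), 40.665531158447266)
padB 434.8 212.1 size 71.0 69.0 ang 16.9 circ ((434.3156433105469, 211.65684509277344), 36.366065979003906)
padG 436.2 20.0 size 72.8 73.3 ang 76.0 circ ((436.41802978515625, 20.80605697631836), 37.312965393066406)
padY 438.0 -339.2 size 74.3 72.3 ang 27.0 circ ((437.890625, -339.4426574707031), 37.56794738769531)
```

View pics/w2.png

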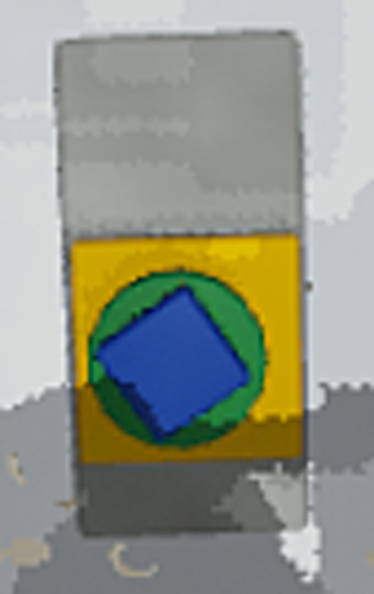

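Everything checks out: sizes are 28, 44, 59 and ~74 mm as expected. Blue is at (434.9, -143.5), faces at 53.6°. I'll align over blue.

```bash
python3 -m jog '[[[0.4,0.0126,0.0026,0,-0.125],[0.4,0.0126,0.0026,0.05,-0.25],[0.4,0.0126,0.0026,0.08,-0.375],[0.4,0.0126,0.0026,0.1,-0.5],[0.4,0.0126,0.0026,0.1,-0.616]]]' && python3 -m jog '[[[0.4,0,0,0,0],[0.4,0,0,0,0],[0.4,0,0,0,0]]]' 20
python3 - <<'E'
from h import *
print(robot.observe()['qpos'].round(2), rel((.4349,-.1435,.0585),np.radians(53.6)))
E
```

```text
time: 1.97
tool_pos: [0.4296, -0.1456, 0.0984]
tool_rot: [-3.133, 0.002, 0.936]
contact_force: [-0.1, -0.1, 0.2]
opening: 0.0661
grip_force: 0.0
time: 2.22
tool_pos: [0.4334, -0.1466, 0.1033]
tool_rot: [3.14, -0.0, 0.927]
contact_force: [0.2, -0.4, -0.3]
opening: 0.0645
grip_force: 0.0
[-0.49  0.33  1.85 -0.    0.96  0.15] [np.float64(0.0033), np.float64(-0.0008), np.float64(0.0448), np.float64(-0.0086)]
```

```bash
python3 -m jog '[[[0.4,0.003,-0.001,0.02,-0.009],[0.4,0.003,-0.001,0.03,-0.009],[0.4,0.003,-0.001,0.035,-0.009],[0.4,0.003,-0.001,0.035,-0.009],[0.4,0.003,-0.001,0.035,-0.009]]]' 
python3 - <<'E'
from h import *
print(rel((.4349,-.1435,.0585),np.radians(53.6)))
st=robot.observe();save(robot.read_camera('wrist'),'w3.png',(200,460,130,330),3)
for dx,dy in ((14,14),(14,-14),(-14,-14),(-14,14)):
    a=np.radians(53.6);P=(.4349+(dx*np.cos(a)-dy*np.sin(a))/1e3,-.1435+(dx*np.sin(a)+dy*np.cos(a))/1e3,.064); print(((wproj(P,st)-[200,130])*3).round())
E
```

```text
time: 2.63
tool_pos: [0.4345, -0.1427, 0.0682]
tool_rot: [3.14, -0.0, 0.94]
contact_force: [-0.0, -0.6, 0.0]
opening: 0.0643
grip_force: 0.0
[np.float64(-0.0004), np.float64(0.0008), np.float64(0.0097), np.float64(0.004)]
[306. 241.]
[440. 241.]
[436. 364.]
[308. 363.]
```

View pics/w3.png

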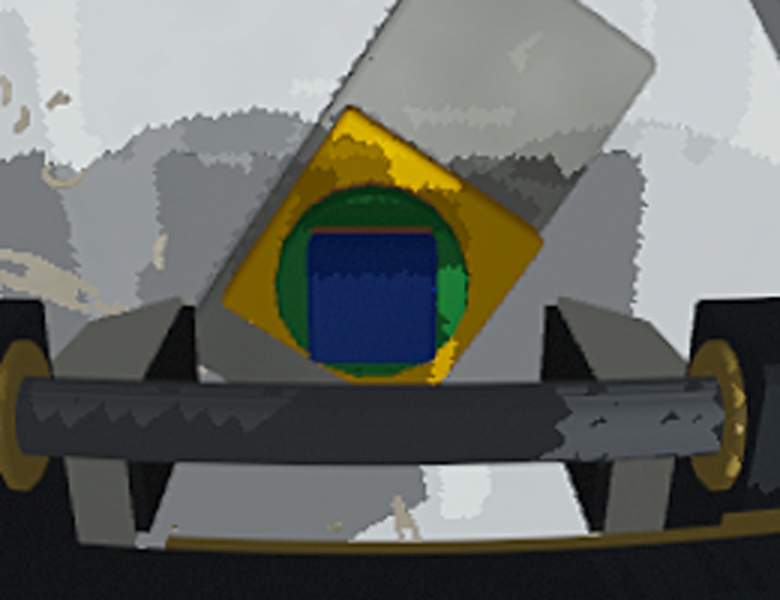

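The blue top spans crop (308,235)–(436,362), which matches the prediction, and it is centred between the fingers. I'll descend, close and lift.

```bash
python3 -m jog '[[[0.4,0,0.001,0.0095,0],[0.4,0,0.001,0.0095,0],[0.4,0,0.001,0.0095,0],[-0.3,0,0.001,0.0095,0],[-0.6,0,0.001,0.0095,0]]]' 15 && python3 -m jog '[[[-0.8,0,0,0,0],[-0.8,0,0,0,0],[-0.8,0,0,0,0],[-0.8,0,0,0,0],[-0.8,0,0,0,0]]]' 15 && python3 -m jog '[[[-0.8,0,0,-0.005,0],[-0.8,0,0,-0.02,0],[-0.8,0,0,-0.06,0],[-0.8,0,0,-0.1,0],[-0.8,0,0,-0.1,0]]]'
python3 - <<'E'
from h import *
print(robot.observe()['qpos'].round(2),rel((.435,.2115,.16)))
save(robot.read_camera('wrist'),'w4.png')
E
```

```text
time: 3.1
tool_pos: [0.4351, -0.1429, 0.0582]
tool_rot: [3.141, 0.0, 0.941]
contact_force: [-0.5, -0.1, 0.3]
opening: 0.0548
grip_force: 0.0
time: 3.52
tool_pos: [0.435, -0.1429, 0.0581]
tool_rot: [3.141, 0.0, 0.941]
contact_force: [-0.1, 0.8, -0.2]
opening: 0.0223
grip_force: 0.0
time: 3.93
tool_pos: [0.4386, -0.1446, 0.1652]
tool_rot: [3.129, -0.002, 0.941]
contact_force: [0.9, -1.4, 0.7]
opening: 0.0092
grip_force: 0.0
[-0.48  0.26  1.76  0.    1.11  0.15] [np.float64(0.2857), np.float64(-0.2127), np.float64(0.0031)]
```

View pics/w4.png

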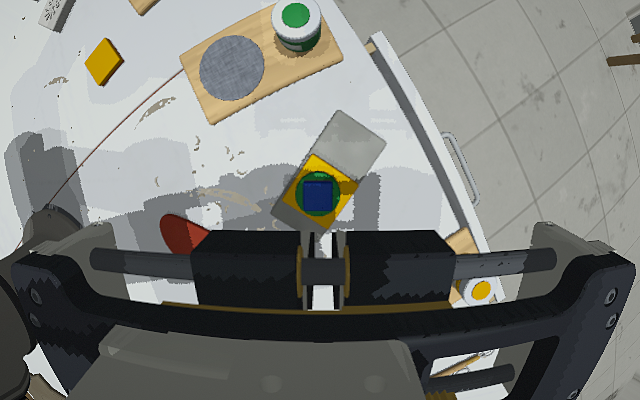

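The fingers closed without catching it: blue is still on the stack at (318,197). I'll check where the TCP and fingertips project in the picture.

```bash
python3 - <<'E'
from h import *
st=robot.observe(); R=rpy(st['tool_rot']);print(st['tool_pos'],st['opening'])
for l,p in dict(tcp=(0,0,0),tipL=(0,-.005,.008),tipR=(0,.005,.008),tipf=(.0095,0.005,.008),grasp=(0,0,-.011)).items(): print(l,wproj(st['tool_pos']+R@np.array(p),st).round(1))
im=robot.read_camera('wrist'); save(im,'w5.png',(260,380,150,320),3.5)
hsv=cv2.cvtColor(im,cv2.COLOR_RGB2HSV)
b=cv2.inRange(hsv,(105,120,60),(130,255,255));b[:,:290]=0;b[:,350:]=0;b[:170]=0;b[225:]=0
c=max(cv2.findContours(b,0,1)[0],key=cv2.contourArea)[:,0]
P=np.array([wrist(p,.064,st)[:2] for p in c]).astype(np.float32)
print(cv2.minAreaRect(P*1000))
E
```

```text
[ 0.43728873 -0.14401294  0.16218988] 0.009390928257278245
tcp [322.9 233. ]
tipL [315.2 228.6]
tipR [330.6 228.6]
tipf [330.7 214.7]
grasp [322.9 239.5]
((434.82928466796875, -142.7290802001953), (26.88167381286621, 26.38031768798828), 53.8090934753418)
```

View pics/w5.png

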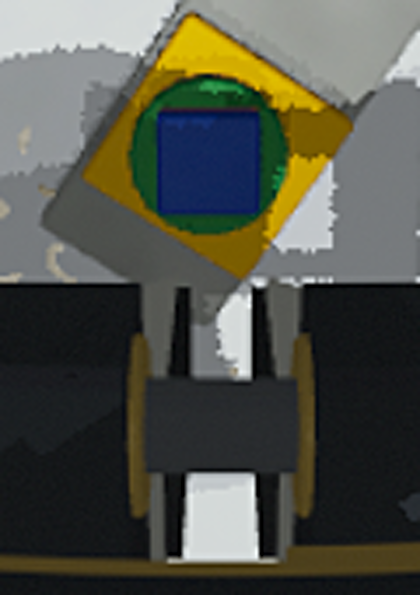

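```bash
python3 - <<'E'
from h import *
print(robot.nose_length); save(robot.read_camera('scene'),'s2.png',(320,560,90,290),3.3)
E
```

```text
0.008
```

View pics/s2.png

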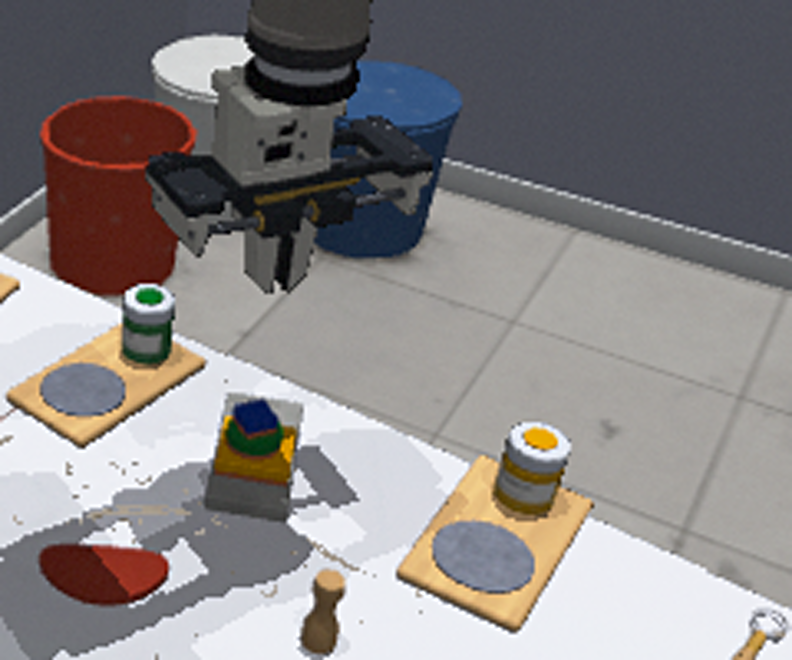

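The fingertips are at crop (276,290), well above the stack (blue at crop (255,417)). I'll triangulate their height.

```bash
python3 - <<'E'
from h import *
st=robot.observe(); print(st['tool_pos'])
for z in (.15,.16,.17,.18,.19,.2): print(z,fixed('scene',(320+276/3.3,90+290/3.3),z).round(4))
m=robot.camera_model('scene')
for z in (.154,.17,.18,.19):
    c=rpy(m['attitude']).T@(np.array([*st['tool_pos'][:2],z])-m['position']); p=m['camera_matrix']@c/c[2]; print(z,(p[:2]-[320,90])*3.3)
E
```

```text
[ 0.43482835 -0.1428044   0.15844479]
0.15 [ 0.4767 -0.1312  0.15  ]
0.16 [ 0.4627 -0.1368  0.16  ]
0.17 [ 0.4487 -0.1424  0.17  ]
0.18 [ 0.4347 -0.148   0.18  ]
0.19 [ 0.4206 -0.1535  0.19  ]
0.2 [ 0.4066 -0.1591  0.2   ]
0.154 [265.97017072 315.8735268 ]
0.17 [268.35530712 298.64278903]
0.18 [269.86991577 287.70093073]
0.19 [271.40331841 276.62330065]
```

By triangulation the fingertips are really about 20 mm *above* the reported TCP, not 8 mm below it. The wrist geometry agrees. I'll calibrate with a gentle closed-finger touch on blue's top, which is at 64 mm.

```bash
python3 -m jog '[[[-0.8,0,0,0.04,0],[-0.8,0,0,0.08,0],[-0.8,0,0,0.108,0],[-0.8,0,0,0.108,0],[-0.8,0,0,0.108,0]]]' && python3 -m jog '[[[-0.8,0,0,0.001,0],[-0.8,0,0,0.001,0]]]' &&  python3 -m jog '[[[-0.8,0,0,0.001,0],[-0.8,0,0,0.001,0]]]' &&  python3 -m jog '[[[-0.8,0,0,0.001,0],[-0.8,0,0,0.001,0]]]'
```

```text
time: 4.5
tool_pos: [0.4333, -0.142, 0.0486]
tool_rot: [-3.136, 0.001, 0.941]
contact_force: [0.5, -0.1, 0.9]
opening: 0.0095
grip_force: 0.0
time: 4.67
tool_pos: [0.436, -0.1434, 0.0505]
tool_rot: [3.139, -0.0, 0.941]
contact_force: [0.6, 0.6, 0.4]
opening: 0.0094
grip_force: 0.0
time: 4.83
tool_pos: [0.4356, -0.1432, 0.0492]
tool_rot: [3.139, -0.0, 0.941]
contact_force: [-0.5, -0.1, -0.0]
opening: 0.0096
grip_force: 0.0
time: 5.0
tool_pos: [0.4352, -0.143, 0.0475]
tool_rot: [3.141, -0.0, 0.941]
contact_force: [0.5, 0.4, 0.4]
opening: 0.0092
grip_force: 0.0
```

```bash
python3 -m jog '[[[-0.8,0,0,0.001,0],[-0.8,0,0,0.001,0],[-0.8,0,0,0.001,0]]]' && python3 -m jog '[[[-0.8,0,0,0.001,0],[-0.8,0,0,0.001,0],[-0.8,0,0,0.001,0]]]' &&  python3 -m jog '[[[-0.8,0,0,0.001,0],[-0.8,0,0,0.001,0],[-0.8,0,0,0.001,0]]]'
```

```text
time: 5.25
tool_pos: [0.4349, -0.1428, 0.0461]
tool_rot: [-3.142, 0.0, 0.941]
contact_force: [-0.0, 0.2, -1.1]
opening: 0.0091
grip_force: 0.0
time: 5.5
tool_pos: [0.4349, -0.1428, 0.045]
tool_rot: [-3.141, 0.0, 0.941]
contact_force: [0.5, -0.6, -0.5]
opening: 0.0094
grip_force: 0.0
time: 5.75
tool_pos: [0.4349, -0.1429, 0.044]
tool_rot: [-3.142, 0.0, 0.941]
contact_force: [0.2, -0.2, -0.2]
opening: 0.0092
grip_force: 0.0
```

```bash
python3 -m jog '[[[-0.8,0,0,0.001,0],[-0.8,0,0,0.001,0]]]' && python3 -m jog '[[[-0.8,0,0,0.001,0],[-0.8,0,0,0.001,0]]]' | grep -A3 -E "pos|force" &&  python3 -m jog '[[[-0.8,0,0,0.001,0],[-0.8,0,0,0.001,0]]]'| grep -E "pos|force"
```

```text
time: 5.92
tool_pos: [0.4349, -0.1429, 0.043]
tool_rot: [-3.142, 0.0, 0.941]
contact_force: [-0.5, -0.8, -0.0]
opening: 0.0092
grip_force: 0.0
tool_pos: [0.4349, -0.1428, 0.042]
tool_rot: [-3.141, 0.0, 0.941]
contact_force: [-0.9, 0.5, -0.7]
opening: 0.0089
grip_force: 0.0
tool_pos: [0.4349, -0.1429, 0.0409]
contact_force: [1.1, -0.7, -0.6]
grip_force: 0.0
```

```bash
python3 -m jog '[[[-0.8,0,0,0.001,0],[-0.8,0,0,0.001,0]]]'| grep -E "pos|force" && python3 -m jog '[[[-0.8,0,0,0.001,0],[-0.8,0,0,0.001,0]]]' | grep -E "pos|force" &&  python3 -m jog '[[[-0.8,0,0,0.001,0],[-0.8,0,0,0.001,0]]]'| grep -E "pos|force"; python3 -c "
from h import *
save(robot.read_camera('scene'),'s3.png',(370,440,170,250),7)"
```

```text
tool_pos: [0.435, -0.1429, 0.0402]
contact_force: [-0.6, -0.1, 1.2]
grip_force: 0.4
tool_pos: [0.4351, -0.1429, 0.0401]
contact_force: [-3.2, 1.9, 12.4]
grip_force: 6.1
tool_pos: [0.4352, -0.1429, 0.04]
contact_force: [-5.7, 3.6, 23.2]
grip_force: 11.5
```

View pics/s3.png

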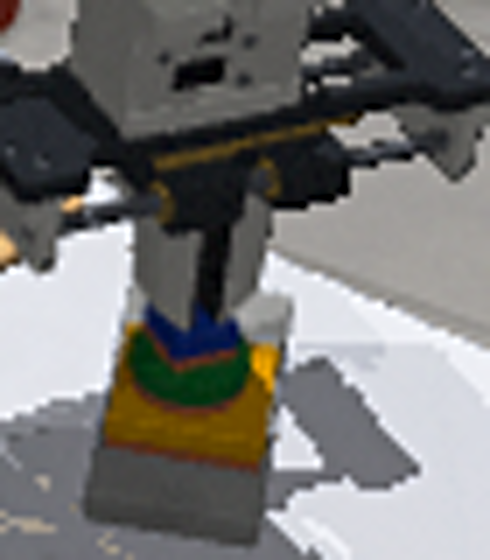

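Contact came at reported z = 0.0402, so the fingertips are 24 mm above the reported TCP. I'll rise, open, then grasp with the tips at about 51 mm (reported z 0.0268).

```bash
python3 -m jog '[[[-0.8,0,0,-0.015,0],[0.1,0,0,-0.015,0],[0.1,0,0,-0.015,0],[0.1,0,0,-0.015,0],[0.1,0,0,-0.015,0]]]' && python3 -m jog '[[[0.1,0,0,0,0],[0.1,0,0,0,0],[0.1,0,0,0,0],[0.1,0,0,0,0],[0.1,0,0,0,0]]]'; python3 -c "
from h import *
print(rel((.4349,-.1430,.0268),np.radians(53.7)))"
```

```text
time: 7.22
tool_pos: [0.4345, -0.1427, 0.0524]
tool_rot: [-3.14, 0.0, 0.941]
contact_force: [-0.3, -0.5, 0.4]
opening: 0.0309
grip_force: 0.0
time: 7.63
tool_pos: [0.4349, -0.1428, 0.053]
tool_rot: [-3.141, 0.0, 0.941]
contact_force: [0.1, 0.1, 0.1]
opening: 0.0507
grip_force: 0.0
[np.float64(-0.0001), np.float64(0.0001), np.float64(0.0262), np.float64(0.0036)]
```

```bash
python3 -m jog '[[[0.1,0,0,0.012,0],[0.1,0,0,0.022,0],[0.1,0,0,0.026,0],[0.1,0,0,0.026,0],[0.1,0,0,0.026,0]]]' && python3 -m jog '[[[-0.6,0,0,0,0],[-0.6,0,0,0,0],[-0.6,0,0,0,0],[-0.6,0,0,0,0],[-0.6,0,0,0,0]]]' 15 && python3 -m jog '[[[-0.6,0,0,0,0],[-0.6,0,0,0,0]]]'
```

```text
time: 8.05
tool_pos: [0.435, -0.1429, 0.0272]
tool_rot: [-3.141, 0.0, 0.941]
contact_force: [0.2, 0.0, -0.3]
opening: 0.0502
grip_force: 0.0
time: 8.47
tool_pos: [0.4351, -0.143, 0.0274]
tool_rot: [3.141, 0.0, 0.941]
contact_force: [-0.2, 0.7, 1.9]
opening: 0.0276
grip_force: 15.0
time: 8.63
tool_pos: [0.4351, -0.143, 0.0274]
tool_rot: [3.141, -0.0, 0.941]
contact_force: [-0.7, 0.1, 3.3]
opening: 0.0277
grip_force: 15.0
```

Gripped at 27.7 mm opening. I'll lift and carry it to the blue pad.

```bash
python3 -m jog '[[[-0.6,0,0,-0.01,0],[-0.6,0,0,-0.04,0],[-0.6,0,0,-0.08,0],[-0.6,0,0,-0.1,0],[-0.6,0,0,-0.1,0]]]' && python3 -m jog '[[[-0.6,0.025,-0.018,0,0],[-0.6,0.05,-0.036,0,0],[-0.6,0.08,-0.058,0,0],[-0.6,0.11,-0.08,0,0],[-0.6,0.14,-0.102,0,0]]]' && python3 -m jog '[[[-0.6,0.03,-0.022,0,0],[-0.6,0.06,-0.044,0,0],[-0.6,0.09,-0.066,0,0],[-0.6,0.12,-0.087,0,0],[-0.6,0.14,-0.103,0,0]]]' && python3 -m jog '[[[-0.6,0,0,0,0.12],[-0.6,0,0,0,0.24],[-0.6,0,0,0,0.36],[-0.6,0,0,0,0.48],[-0.6,0,0,0,0.48]]]'&& python3 -m jog '[[[-0.6,0,0,0,0.12],[-0.6,0,0,0,0.24],[-0.6,0,0,0,0.36],[-0.6,0,0,0,0.46],[-0.6,0,0,0,0.46]]]'
cat >> h.py <<'E'
def shape(im,st,lo,hi,z,box=None):
    hsv=cv2.cvtColor(im,cv2.COLOR_RGB2HSV); m=cv2.inRange(hsv,lo,hi)
    if box is not None:
        o=np.zeros_like(m);x0,x1,y0,y1=box;o[y0:y1,x0:x1]=m[y0:y1,x0:x1];m=o
    m=cv2.morphologyEx(m,cv2.MORPH_OPEN,np.ones((3,3)))
    c=max(cv2.findContours(m,0,1)[0],key=cv2.contourArea)[:,0]
    P=np.array([wrist(p,z,st)[:2] for p in c]).astype(np.float32)*1000
    return P,c
E
python3 - <<'E'
from h import *
st=robot.observe(); im=robot.read_camera('wrist'); save(im,'w6.png'); print(st['tool_pos'],st['tool_rot'],st['qpos'].round(2),st['opening'],st['grip_force'])
print(wproj((.4345,.212,.012),st))
E
```

```text
time: 9.05
tool_pos: [0.4374, -0.1441, 0.1313]
tool_rot: [3.133, -0.001, 0.941]
contact_force: [0.6, -0.3, 0.4]
opening: 0.0279
grip_force: 15.0
time: 9.47
tool_pos: [0.434, 0.0318, 0.1261]
tool_rot: [-3.14, 0.001, 0.94]
contact_force: [0.9, 0.7, -0.8]
opening: 0.0279
grip_force: 15.0
time: 9.88
tool_pos: [0.4335, 0.2068, 0.126]
tool_rot: [-3.141, 0.001, 0.942]
contact_force: [0.4, 0.4, -0.2]
opening: 0.0281
grip_force: 15.0
time: 10.3
tool_pos: [0.4336, 0.2041, 0.1259]
tool_rot: [-3.141, 0.002, 0.457]
contact_force: [-0.2, -0.1, -1.1]
opening: 0.0279
grip_force: 15.0
time: 10.72
tool_pos: [0.4339, 0.2039, 0.1263]
tool_rot: [3.141, 0.001, 0.001]
contact_force: [0.5, -0.2, -0.3]
opening: 0.0277
grip_force: 15.0
[0.43386661 0.20393632 0.12632523] [3.14115208e+00 1.23126185e-03 7.00069649e-04] [ 0.28  0.34  1.76 -0.    1.04  1.85] 0.02773533414656264 15.001432299613953
[314.81485597 190.59839802]
```

View pics/w6.png

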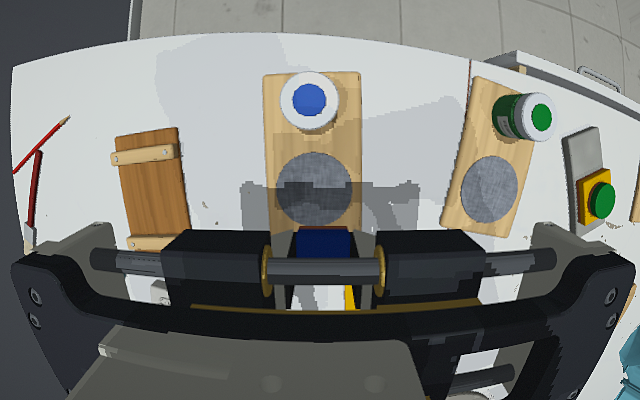

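Blue is held at (323,245). The pad below is at (314,189), the blue jar at (309,100), the green pad at (489,189), and the rack is at the left, (150,187). I'll measure the pad from here.

```bash
python3 - <<'E'
from h import *
st=robot.observe(); im=robot.read_camera('wrist')
for n,b in dict(B=(268,360,140,229),G=(455,522,150,229)).items():
    P,c=shape(im,st,(95,15,30),(125,80,165),.012,b); print(n,cv2.fitEllipse(P),cv2.minEnclosingCircle(P),c.min(0),c.max(0))
print('jarB',wrist((309,100),.07,st),'jarG',wrist((541,117),.07,st))
print('byeye',wrist((314,189),.012,st),rel((.4345,.212,.03)))
E
```

```text
B ((435.1107177734375, 213.1862030029297), (72.86785888671875, 73.19439697265625), 67.48986053466797) ((435.05841064453125, 213.12103271484375), 37.199249267578125) [277 153] [351 225]
G ((436.73046875, 22.216699600219727), (73.11160278320312, 73.21788787841797), 164.46168518066406) ((436.52783203125, 21.9764347076416), 37.51625061035156) [461 157] [516 222]
jarB [0.51844866 0.21519635 0.07      ] jarG [0.51961554 0.00617534 0.07      ]
byeye [0.43607763 0.21284495 0.012     ] [np.float64(0.0007), np.float64(-0.008), np.float64(0.0965)]
```

```bash
python3 -m jog '[[[-0.6,0.001,-0.009,0.03,0],[-0.6,0.001,-0.009,0.06,0],[-0.6,0.001,-0.009,0.09,0],[-0.6,0.001,-0.009,0.115,0],[-0.6,0.001,-0.009,0.128,0]]]' && python3 -m jog '[[[-0.6,0,0,0,0],[-0.6,0,0,0.002,0],[-0.6,0,0,0.004,0],[-0.6,0,0,0.004,0]]]' ; python3 -c "
from h import *
print(rel((.435,.213,-.0086),0.0))"
```

```text
time: 11.23
tool_pos: [0.4334, 0.2126, -0.0039]
tool_rot: [3.14, 0.004, 0.006]
contact_force: [-0.5, -0.1, 0.2]
opening: 0.0277
grip_force: 15.0
time: 11.57
tool_pos: [0.4359, 0.2134, -0.0042]
tool_rot: [-3.141, -0.002, 0.002]
contact_force: [0.2, 0.6, -0.7]
opening: 0.0275
grip_force: 15.0
[np.float64(-0.0009), np.float64(0.0004), np.float64(0.0044), np.float64(0.002)]
```

```bash
python3 -m jog '[[[-0.6,-0.001,0,0.001,0],[-0.6,-0.001,0,0.002,0],[-0.6,-0.001,0,0.002,0]]]' | grep -E "pos|force"; python3 -m jog '[[[-0.6,0,0,0.001,0],[-0.6,0,0,0.001,0],[-0.6,0,0,0.001,0]]]' | grep -E "pos|force"; python3 -m jog '[[[-0.6,0,0,0.0005,0],[-0.6,0,0,0.0005,0]]]'| grep -E "pos|force"
```

```text
tool_pos: [0.4344, 0.2132, -0.0065]
contact_force: [-0.1, 0.6, -0.1]
grip_force: 15.0
tool_pos: [0.4343, 0.2131, -0.0079]
contact_force: [0.1, -0.1, 0.0]
grip_force: 15.0
tool_pos: [0.4342, 0.2131, -0.0085]
contact_force: [0.3, 0.3, -0.2]
grip_force: 15.0
```

```bash
python3 -m jog '[[[-0.6,0,0,0.0005,0],[-0.6,0,0,0.0005,0]]]' | grep -E "pos|force"; python3 -m jog '[[[-0.6,0,0,0.0005,0],[-0.6,0,0,0.0005,0]]]' | grep -E "pos|force"; python3 -m jog '[[[-0.6,0,0,0.0005,0],[-0.6,0,0,0.0005,0]]]'| grep -E "pos|force"
```

```text
tool_pos: [0.4343, 0.2131, -0.0086]
contact_force: [-1.1, -0.4, 4.7]
grip_force: 15.0
tool_pos: [0.4343, 0.2131, -0.0086]
contact_force: [-3.3, -1.2, 10.0]
grip_force: 15.0
tool_pos: [0.4344, 0.2132, -0.0087]
contact_force: [-2.9, -1.6, 15.2]
grip_force: 15.0
```

It made contact exactly as predicted. I'll release, lift and return over the stack.

```bash
python3 -m jog '[[[-0.6,0,0,-0.001,0],[0,0,0,-0.001,0],[0,0,0,-0.001,0],[0,0,0,-0.001,0],[0,0,0,-0.001,0]]]' && python3 -m jog '[[[0.1,0,0,-0.005,0],[0.2,0,0,-0.03,0],[0.3,0,0,-0.07,0],[0.4,0,0,-0.11,0],[0.4,0,0,-0.11,0]]]' && python3 -m jog '[[[0.5,0,0.035,0,0],[0.5,0,0.075,0,0],[0.5,0,0.11,0,0],[0.5,0,0.145,0,0],[0.5,0,0.18,0,0]]]' && python3 -m jog '[[[0.5,0,0.035,0,-0.1],[0.5,0,0.075,0,-0.2],[0.5,0,0.11,0,-0.3],[0.5,0,0.145,0,-0.34],[0.5,0,0.178,0,-0.34]]]' && python3 -m jog '[[[0.5,0,0,0,0],[0.5,0,0,0,0]]]'
python3 - <<'E'
from h import *
st=robot.observe(); im=robot.read_camera('wrist'); print(st['tool_pos'],st['tool_rot'])
P,c=shape(im,st,(45,80,25),(104,255,255),.048,(270,370,120,228)); print('green',cv2.minEnclosingCircle(P),cv2.minAreaRect(P))
P,c=shape(im,st,(15,140,50),(104,255,255),.032,(260,380,120,228)); print('yellow',cv2.minAreaRect(P))
save(im,'w7.png')
E
```

```text
time: 13.15
tool_pos: [0.4341, 0.2131, -0.0092]
tool_rot: [3.141, 0.0, 0.001]
contact_force: [0.3, -0.2, -0.1]
opening: 0.0453
grip_force: 0.0
time: 13.57
tool_pos: [0.4384, 0.2145, 0.1081]
tool_rot: [-3.138, -0.012, 0.001]
contact_force: [1.5, 0.6, 0.2]
opening: 0.0637
grip_force: 0.0
time: 13.98
tool_pos: [0.4341, 0.0317, 0.1015]
tool_rot: [3.141, -0.001, 0.001]
contact_force: [0.9, -0.5, -0.0]
opening: 0.0685
grip_force: 0.0
time: 14.4
tool_pos: [0.4342, -0.1469, 0.1015]
tool_rot: [3.141, -0.0, 0.343]
contact_force: [1.7, -0.7, 0.3]
opening: 0.0683
grip_force: 0.0
time: 14.57
tool_pos: [0.4343, -0.1462, 0.1012]
tool_rot: [3.142, -0.0, 0.337]
contact_force: [-0.0, 0.0, 0.5]
opening: 0.0688
grip_force: 0.0
[ 0.43433953 -0.14619213  0.10115322] [ 3.14158491e+00 -3.82321770e-05  3.37101776e-01]
green ((434.63189697265625, -144.92581176757812), 22.74226951599121) ((437.7656555175781, -143.64012145996094), (38.4278564453125, 43.779727935791016), 19.3564395904541)
yellow ((439.21356201171875, -146.15513610839844), (51.260257720947266, 59.51115417480469), 19.55447006225586)
```

Green is at (434.5, -144.9). I'll descend, with the tips at 34.5 mm, and grasp.

```bash
python3 -m jog '[[[0.5,0,-0.001,0.03,0],[0.5,0,-0.001,0.06,0],[0.5,0,-0.001,0.08,0],[0.5,0,-0.001,0.08,0],[0.5,0,-0.001,0.08,0]]]' && python3 -m jog '[[[0.5,0,0,0.005,0],[0.5,0,0,0.0095,0],[0.5,0,0,0.0095,0],[0.5,0,0,0.0095,0]]]'&& python3 -m jog '[[[-0.3,0,0,0,0],[-0.3,0,0,0,0],[-0.3,0,0,0,0],[-0.3,0,0,0,0],[-0.3,0,0,0,0]]]' 18 && python3 -m jog '[[[-0.3,0,0,0,0],[-0.3,0,0,0,0],[-0.3,0,0,0,0]]]'
```

```text
time: 15.03
tool_pos: [0.4337, -0.1423, 0.0208]
tool_rot: [-3.14, 0.002, 0.343]
contact_force: [-0.8, -0.2, 0.7]
opening: 0.0686
grip_force: 0.0
time: 15.37
tool_pos: [0.4345, -0.1439, 0.0121]
tool_rot: [3.141, -0.001, 0.341]
contact_force: [-0.2, -0.0, -0.8]
opening: 0.0693
grip_force: 0.0
time: 15.78
tool_pos: [0.4343, -0.144, 0.0118]
tool_rot: [3.141, -0.0, 0.341]
contact_force: [-0.4, 0.0, 1.3]
opening: 0.0456
grip_force: 18.0
time: 16.03
tool_pos: [0.4343, -0.144, 0.0118]
tool_rot: [3.141, -0.0, 0.341]
contact_force: [0.1, -0.2, 2.3]
opening: 0.0453
grip_force: 18.0
```

```bash
python3 -m jog '[[[-0.3,0,0,-0.01,0],[-0.3,0,0,-0.04,0],[-0.3,0,0,-0.08,0],[-0.3,0,0,-0.1,0],[-0.3,0,0,-0.1,0]]]' && python3 -m jog '[[[-0.3,0.012,-0.031,0,0.1],[-0.3,0.024,-0.062,0,0.2],[-0.3,0.036,-0.093,0,0.3],[-0.3,0.048,-0.124,0,0.4],[-0.3,0.057,-0.155,0,0.52]]]' && python3 -m jog '[[[-0.3,0,0,0,0],[-0.3,0,0,0,0],[-0.3,0,0,0,0]]]'
python3 - <<'E'
from h import *
st=robot.observe(); im=robot.read_camera('wrist'); print(st['tool_pos'],st['tool_rot'])
P,c=shape(im,st,(95,15,30),(125,80,165),.012,(260,380,120,228)); print(cv2.fitEllipse(P),cv2.minEnclosingCircle(P),c.min(0),c.max(0))
print(rel((.4365,.0215,-.0082),-.18))
E
```

```text
time: 16.45
tool_pos: [0.4367, -0.1451, 0.1157]
tool_rot: [3.135, -0.006, 0.341]
contact_force: [0.3, 0.5, 0.3]
opening: 0.0457
grip_force: 18.0
time: 16.87
tool_pos: [0.4356, 0.0213, 0.1106]
tool_rot: [-3.141, 0.001, -0.178]
contact_force: [0.7, 0.6, -0.3]
opening: 0.0452
grip_force: 18.0
time: 17.12
tool_pos: [0.4359, 0.0195, 0.1109]
tool_rot: [3.141, 0.001, -0.171]
contact_force: [1.0, 0.2, 0.1]
opening: 0.0453
grip_force: 18.0
[0.43591263 0.01947414 0.11090939] [ 3.14113278e+00  1.12294758e-03 -1.70600381e-01]
((441.91668701171875, 20.44512939453125), (60.81059646606445, 76.9657211303711), 172.13119506835938) ((436.7254333496094, 21.203197479248047), 37.271366119384766) [282 155] [360 220]
[np.float64(0.0001), np.float64(-0.0026), np.float64(0.1192), np.float64(0.008)]
```

Green pad confirmed at (436.6, 21.3). I'll lower to 3 mm above it, then touch down.

```bash
python3 -m jog '[[[-0.3,0,-0.002,0.03,0.008],[-0.3,0,-0.002,0.06,0.008],[-0.3,0,-0.002,0.09,0.008],[-0.3,0,-0.002,0.11,0.008],[-0.3,0,-0.002,0.115,0.008]]]' && python3 -m jog '[[[-0.3,0,0,0,0],[-0.3,0,0,0,0],[-0.3,0,0,0,0]]]' && python3 -m jog '[[[-0.3,0,0,0.001,0],[-0.3,0,0,0.002,0],[-0.3,0,0,0.002,0]]]'|grep -E "pos|force"; python3 -m jog '[[[-0.3,0,0,0.001,0],[-0.3,0,0,0.001,0],[-0.3,0,0,0.001,0]]]'|grep -E "pos|force"
```

```text
time: 17.58
tool_pos: [0.4345, 0.0206, -0.0063]
tool_rot: [3.141, 0.006, -0.182]
contact_force: [-0.4, 0.2, -1.0]
opening: 0.0453
grip_force: 18.0
time: 17.83
tool_pos: [0.4378, 0.021, -0.0022]
tool_rot: [-3.142, -0.002, -0.182]
contact_force: [0.4, -0.4, -1.1]
opening: 0.0454
grip_force: 18.0
tool_pos: [0.437, 0.0215, -0.0048]
contact_force: [0.1, 0.5, 0.6]
grip_force: 18.0
tool_pos: [0.4366, 0.0216, -0.0064]
contact_force: [-0.1, -0.6, -0.1]
grip_force: 18.0
```

```bash
python3 -m jog '[[[-0.3,0,0,0.001,0],[-0.3,0,0,0.001,0],[-0.3,0,0,0.001,0]]]'|grep -E "pos|force"; python3 -m jog '[[[-0.3,0,0,0.0005,0],[-0.3,0,0,0.0005,0],[-0.3,0,0,0.0005,0]]]'|grep -E "pos|force"; python3 -m jog '[[[-0.3,0,0,0.0005,0],[-0.3,0,0,0.0005,0],[-0.3,0,0,0.0005,0]]]'|grep -E "pos|force"
```

```text
tool_pos: [0.4366, 0.0216, -0.0075]
contact_force: [0.2, -0.0, -0.9]
grip_force: 18.0
tool_pos: [0.4366, 0.0216, -0.0079]
contact_force: [0.9, -0.7, -0.2]
grip_force: 18.0
tool_pos: [0.4367, 0.0215, -0.0082]
contact_force: [-0.9, 0.2, 3.2]
grip_force: 18.0
```

```bash
python3 -m jog '[[[0.4,0,0,-0.0005,0],[0.4,0,0,-0.0005,0],[0.4,0,0,-0.0005,0],[0.4,0,0,-0.0005,0],[0.4,0,0,-0.0005,0]]]' && python3 -m jog '[[[0.5,0,0,-0.005,0],[0.6,0,0,-0.03,0],[0.7,0,0,-0.07,0],[0.8,0,0,-0.11,0],[0.9,0,0,-0.12,0]]]' && python3 -m jog '[[[0.9,0.006,0.033,0,-0.1],[0.9,0.012,0.066,0,-0.2],[0.9,0.018,0.1,0,-0.3],[0.9,0.024,0.134,0,-0.4],[0.9,0.028,0.167,0,-0.524]]]' && python3 -m jog '[[[0.9,0,0,0,0],[0.9,0,0,0,0],[0.9,0,0,0,0]]]'
python3 - <<'E'
from h import *
st=robot.observe(); im=robot.read_camera('wrist'); print(st['tool_pos'],st['tool_rot'])
P,c=shape(im,st,(15,140,50),(35,255,255),.032,(260,380,100,232)); print('yellow',cv2.minAreaRect(P),c.min(0),c.max(0))
save(im,'w8.png',(200,460,80,250),3)
E
```

```text
time: 19.5
tool_pos: [0.4366, 0.0216, -0.008]
tool_rot: [3.142, 0.0, -0.181]
contact_force: [-0.4, -0.1, 0.1]
opening: 0.0638
grip_force: 0.0
time: 19.92
tool_pos: [0.4395, 0.0213, 0.1176]
tool_rot: [-3.141, -0.009, -0.181]
contact_force: [1.1, 0.3, -0.1]
opening: 0.0848
grip_force: 0.0
time: 20.33
tool_pos: [0.4342, -0.148, 0.1127]
tool_rot: [3.141, -0.001, 0.342]
contact_force: [1.7, 1.1, 0.3]
opening: 0.0872
grip_force: 0.0
time: 20.58
tool_pos: [0.4339, -0.1457, 0.1122]
tool_rot: [-3.141, 0.0, 0.334]
contact_force: [-0.7, 1.1, 0.7]
opening: 0.0871
grip_force: 0.0
[ 0.43390453 -0.14567836  0.11215356] [-3.14096435e+00  2.28286087e-04  3.34456127e-01]
yellow ((435.4933776855469, -147.47406005859375), (59.98309326171875, 59.25257873535156), 19.993520736694336) [291 165] [359 231]
```

View pics/w8.png

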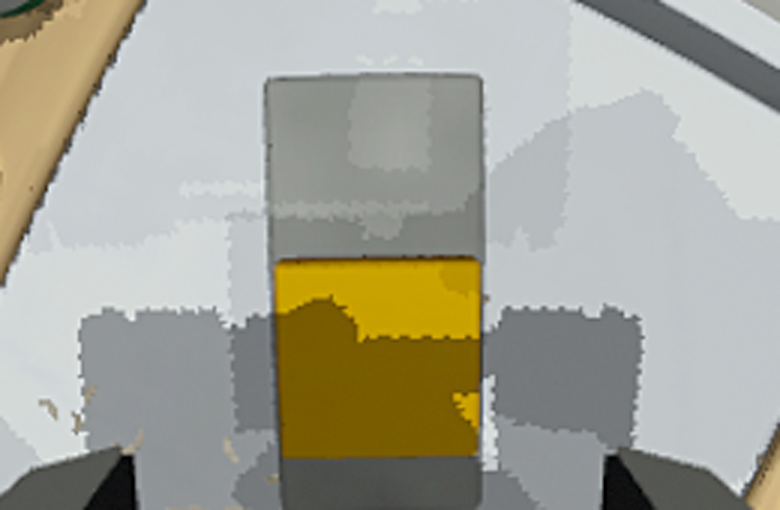

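Yellow is at (435.4, -147.6), angle 20°, seen at crop (378,358). The slab's far corners are at crop (266,76) and (483,74).

```bash
python3 -m jog '[[[0.9,0.001,0.002,0.03,-0.012],[0.9,0.001,0.002,0.06,-0.012],[0.9,0.001,0.002,0.085,-0.012],[0.9,0.001,0.002,0.105,-0.012],[0.9,0.001,0.002,0.105,-0.012]]]' && python3 -m jog '[[[0.9,0,0,0,0],[0.9,0,0,0.005,0],[0.9,0,0,0.01,0],[0.9,0,0,0.01,0],[0.9,0,0,0.01,0]]]'; python3 -c "
from h import *
print(rel((.4354,-.1476,-.0055),.347))"
```

```text
time: 21.05
tool_pos: [0.4335, -0.1451, 0.0042]
tool_rot: [-3.136, 0.005, 0.35]
contact_force: [-1.1, -0.1, -0.3]
opening: 0.087
grip_force: 0.0
time: 21.47
tool_pos: [0.4361, -0.1478, -0.0024]
tool_rot: [3.141, -0.001, 0.349]
contact_force: [-0.0, -0.2, 0.3]
opening: 0.0871
grip_force: 0.0
[np.float64(-0.0006), np.float64(-0.0004), np.float64(0.0031), np.float64(0.0021)]
```

```bash
python3 -m jog '[[[0.9,0,0,0.0025,0],[0.9,0,0,0.0025,0],[0.9,0,0,0.0025,0]]]' && python3 -m jog '[[[0.1,0,0,0,0],[0.1,0,0,0,0],[0.1,0,0,0,0],[0.1,0,0,0,0],[0.1,0,0,0,0]]]' 20 && python3 -m jog '[[[0.1,0,0,0,0],[0.1,0,0,0,0],[0.1,0,0,0,0]]]'
```

```text
time: 21.72
tool_pos: [0.4359, -0.1478, -0.0053]
tool_rot: [3.141, -0.0, 0.349]
contact_force: [1.0, 0.7, 0.2]
opening: 0.0872
grip_force: 0.0
time: 22.13
tool_pos: [0.4359, -0.1478, -0.0053]
tool_rot: [3.141, -0.0, 0.349]
contact_force: [-0.1, 0.7, -1.0]
opening: 0.0597
grip_force: 20.0
time: 22.38
tool_pos: [0.4359, -0.1478, -0.0054]
tool_rot: [3.141, -0.0, 0.349]
contact_force: [-1.2, 0.2, 0.0]
opening: 0.0599
grip_force: 20.0
```

```bash
python3 -m jog '[[[0.1,0,0,-0.01,0],[0.1,0,0,-0.04,0],[0.1,0,0,-0.08,0],[0.1,0,0,-0.12,0],[0.1,0,0,-0.12,0]]]' && python3 -m jog '[[[0.1,-0.012,0.034,0,0.07],[0.1,-0.024,0.068,0,0.14],[0.1,-0.036,0.102,0,0.21],[0.1,-0.048,0.138,0,0.28],[0.1,-0.06,0.17,0,0.36]]]' && python3 -m jog '[[[0.1,0,0.01,0,0],[0.1,0,0.01,0,0],[0.1,0,0.01,0,0],[0.1,0,0.01,0,0]]]'
python3 - <<'E'
from h import *
st=robot.observe(); im=robot.read_camera('wrist'); print(st['tool_pos'],st['tool_rot'],st['qpos'].round(2))
P,c=shape(im,st,(95,15,30),(125,80,165),.012,(260,390,120,228)); print(cv2.fitEllipse(P),cv2.minEnclosingCircle(P),c.min(0),c.max(0))
P,c=shape(im,st,(15,140,50),(35,255,255),.07,(240,400,60,160)); print('dab',cv2.minEnclosingCircle(P),c.min(0),c.max(0))
save(im,'w9.png')
E
```

```text
time: 22.8
tool_pos: [0.4396, -0.1496, 0.1211]
tool_rot: [3.132, -0.008, 0.349]
contact_force: [1.7, -1.0, -1.1]
opening: 0.0596
grip_force: 20.0
time: 23.22
tool_pos: [0.4373, -0.3299, 0.114]
tool_rot: [-3.142, 0.0, -0.014]
contact_force: [0.6, -0.4, -0.4]
opening: 0.0597
grip_force: 20.0
time: 23.55
tool_pos: [0.4372, -0.3365, 0.114]
tool_rot: [-3.14, 0.001, -0.01]
contact_force: [0.3, 0.1, -1.1]
opening: 0.0594
grip_force: 20.0
[ 0.43720153 -0.33650641  0.11404817] [-3.14010603e+00  1.08294891e-03 -9.62339732e-03] [-0.8   0.48  1.58  0.    1.09  0.79]
((451.2085876464844, -340.15374755859375), (44.01565933227539, 78.61968231201172), 179.329833984375) ((438.36846923828125, -340.1644592285156), 37.193397521972656) [288 154] [366 198]
dab ((521.5507202148438, -342.9705810546875), 12.62409496307373) [314  83] [348 115]
```

```bash
python3 -m jog '[[[0.1,0.001,0.0035,0.03,0],[0.1,0.001,0.0035,0.06,0],[0.1,0.001,0.0035,0.09,0],[0.1,0.001,0.0035,0.11,0],[0.1,0.001,0.0035,0.117,0]]]' && python3 -m jog '[[[0.1,0,0,0,0],[0.1,0,0,0,0],[0.1,0,0,0,0],[0.1,0,0,0,0]]]' && python3 -m jog '[[[0.1,0,0,0.001,0],[0.1,0,0,0.002,0],[0.1,0,0,0.003,0],[0.1,0,0,0.003,0],[0.1,0,0,0.003,0]]]'|grep -E "pos|force"
```

```text
time: 24.02
tool_pos: [0.4371, -0.3386, -0.0053]
tool_rot: [-3.137, 0.004, -0.009]
contact_force: [-0.8, 0.4, -2.4]
opening: 0.06
grip_force: 20.0
time: 24.35
tool_pos: [0.4394, -0.3422, -0.0007]
tool_rot: [3.139, -0.002, -0.011]
contact_force: [-0.6, 0.0, -2.3]
opening: 0.06
grip_force: 20.0
tool_pos: [0.4384, -0.3415, -0.0054]
contact_force: [-0.1, -0.4, -2.2]
grip_force: 20.0
```

```bash
python3 -m jog '[[[0.1,0,-0.001,0,0],[0.1,0,-0.001,0.002,0],[0.1,0,-0.001,0.002,0],[0.1,0,-0.001,0.002,0]]]'|grep -E "pos|force"; python3 -m jog '[[[0.1,0,0,0.001,0],[0.1,0,0,0.001,0],[0.1,0,0,0.001,0]]]'|grep -E "pos|force"; python3 -m jog '[[[0.1,0,0,0.0005,0],[0.1,0,0,0.0005,0],[0.1,0,0,0.0005,0]]]'|grep -E "pos|force"
```

```text
tool_pos: [0.4384, -0.3404, -0.0076]
contact_force: [-0.5, -0.3, -1.0]
grip_force: 20.0
tool_pos: [0.4384, -0.3405, -0.0084]
contact_force: [0.0, 0.0, -1.0]
grip_force: 20.0
tool_pos: [0.4385, -0.3405, -0.0089]
contact_force: [0.3, -0.2, -1.1]
grip_force: 20.0
```

```bash
python3 -m jog '[[[0.1,0,0,0.0005,0],[0.1,0,0,0.0005,0],[0.1,0,0,0.0005,0]]]'|grep -E "pos|force"; python3 -m jog '[[[0.1,0,0,0.0005,0],[0.1,0,0,0.0005,0],[0.1,0,0,0.0005,0]]]'|grep -E "pos|force"
```

```text
tool_pos: [0.4385, -0.3406, -0.0093]
contact_force: [0.2, 0.2, -1.8]
grip_force: 20.0
tool_pos: [0.4385, -0.3406, -0.0094]
contact_force: [-1.9, 0.8, 6.0]
grip_force: 20.0
```

```bash
python3 -m jog '[[[0.8,0,0,-0.0005,0],[0.8,0,0,-0.0005,0],[0.8,0,0,-0.0005,0],[0.8,0,0,-0.0005,0],[0.8,0,0,-0.0005,0]]]' && python3 -m jog '[[[0.8,0,0,-0.005,0],[0.9,0,0,-0.03,0],[0.9,0,0,-0.07,0],[0.9,0,0,-0.11,0],[0.9,0,0,-0.13,0]]]' && python3 -m jog '[[[0.9,0.003,-0.038,-0.01,-0.07],[0.9,0.006,-0.077,-0.02,-0.14],[0.9,0.01,-0.115,-0.03,-0.21],[0.9,0.013,-0.155,-0.035,-0.28],[0.9,0.016,-0.195,-0.04,-0.36]]]' && python3 -m jog '[[[0.9,0,0,0,0],[0.9,0,0,0,0],[0.9,0,0,0,0],[0.9,0,0,0,0]]]'
python3 - <<'E'
from h import *
s0={'tool_pos':np.array([.43390453,-.14567836,.11215356]),'tool_rot':[-3.14096435,2.28e-4,.33445613]}
a,b=[wrist((200+u/3,80+v/3),.016,s0)[:2] for u,v in((266,76),(483,74))]
d=b-a; n=np.array([-d[1],d[0]])/np.hypot(*d); print('w8 slab',a,b,np.hypot(*d), (a+b)/2-.07*abs(1)*n*np.sign(n[0]), np.degrees(np.arctan2(*(n*np.sign(n[0]))[::-1])))
st=robot.observe(); im=robot.read_camera('wrist'); print(st['tool_pos'],st['tool_rot'])
save(im,'w10.png',(200,460,80,260),3)
E
```

```text
time: 26.52
tool_pos: [0.4385, -0.3405, -0.0095]
tool_rot: [3.142, 0.0, -0.011]
contact_force: [-0.5, -0.6, 0.7]
opening: 0.0818
grip_force: 0.0
time: 26.93
tool_pos: [0.4399, -0.3418, 0.1256]
tool_rot: [3.137, -0.004, -0.011]
contact_force: [0.5, -0.9, 0.1]
opening: 0.0872
grip_force: 0.0
time: 27.35
tool_pos: [0.4566, -0.1442, 0.1616]
tool_rot: [3.141, -0.001, 0.352]
contact_force: [1.4, 0.6, 0.6]
opening: 0.0874
grip_force: 0.0
time: 27.68
tool_pos: [0.4566, -0.1468, 0.1605]
tool_rot: [3.141, 0.0, 0.347]
contact_force: [-0.4, -0.5, -0.7]
opening: 0.0875
grip_force: 0.0
w8 slab [ 0.50222458 -0.08949813] [ 0.5239953  -0.14994678] 0.0642495433699914 [ 0.44725102 -0.1434417 ] 19.806605597368353
[ 0.45656242 -0.1468327   0.16054956] [3.14117768e+00 2.01414079e-04 3.47336049e-01]
```

View pics/w10.png

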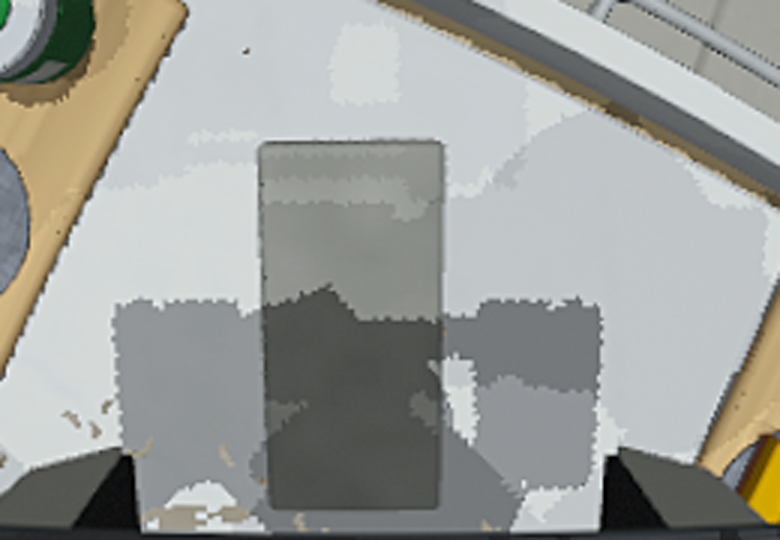

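The slab's top-face corners are at crop (259,142), (443,142), (439,509) and (270,509). That was the 14th and last picture, so from here I rely on numbers.

```bash
python3 - <<'E'
from h import *
st=robot.observe()
P=np.array([wrist((200+u/3,80+v/3),.016,st)[:2] for u,v in((259,142),(443,142),(439,509),(270,509))])*1000
r=cv2.minAreaRect(P.astype(np.float32)); ax=(P[0]+P[1]-P[2]-P[3])/2
c=P.mean(0);print(r,c,np.hypot(*ax),np.degrees(np.arctan2(ax[1],ax[0])))
a=np.arctan2(ax[1],ax[0]);print(rel((c[0]/1e3,c[1]/1e3,-.02),a))
E
```

```text
((448.2861328125, -143.75486755371094), (137.93051147460938, 64.79094696044922), 20.098499298095703) [ 448.16692517 -143.64853528] 137.6702100945007 20.21571463260385
[np.float64(-0.0066), np.float64(-0.006), np.float64(0.1804), np.float64(-0.006)]
```

```bash
python3 -m jog '[[[0.95,-0.0066,-0.006,0.035,-0.004],[0.95,-0.0066,-0.006,0.07,-0.004],[0.95,-0.0066,-0.006,0.105,-0.004],[0.95,-0.0066,-0.006,0.14,-0.004],[0.95,-0.0066,-0.006,0.16,-0.004]]]' && python3 -m jog '[[[0.95,0,0,0.002,0],[0.95,0,0,0.006,0],[0.95,0,0,0.012,0],[0.95,0,0,0.012,0],[0.95,0,0,0.012,0]]]'; python3 -c "
from h import *
print(rel((.448,-.1437,-.0205),.35))"
```

```text
time: 28.15
tool_pos: [0.4464, -0.1428, -0.0027]
tool_rot: [-3.139, 0.003, 0.35]
contact_force: [-0.3, 0.5, 0.1]
opening: 0.0897
grip_force: 0.0
time: 28.57
tool_pos: [0.449, -0.1429, -0.0105]
tool_rot: [3.14, -0.001, 0.353]
contact_force: [0.9, -0.7, 0.2]
opening: 0.0897
grip_force: 0.0
[np.float64(-0.0012), np.float64(0.0004), np.float64(0.01), np.float64(0.0027)]
```

```bash
python3 -m jog '[[[0.95,-0.001,0,0.005,0],[0.95,-0.001,0,0.009,0],[0.95,-0.001,0,0.009,0],[0.95,-0.001,0,0.009,0]]]' && python3 -m jog '[[[0.2,0,0,0,0],[0.2,0,0,0,0],[0.2,0,0,0,0],[0.2,0,0,0,0],[0.2,0,0,0,0]]]' 35 && python3 -m jog '[[[0.2,0,0,0,0],[0.2,0,0,0,0],[0.2,0,0,0,0]]]'
```

```text
time: 28.9
tool_pos: [0.4473, -0.1426, -0.0204]
tool_rot: [-3.142, 0.0, 0.353]
contact_force: [1.6, 0.3, -0.9]
opening: 0.0897
grip_force: 0.0
time: 29.32
tool_pos: [0.4475, -0.1427, -0.0203]
tool_rot: [3.141, -0.0, 0.353]
contact_force: [0.1, 0.2, -0.0]
opening: 0.0656
grip_force: 35.0
time: 29.57
tool_pos: [0.4475, -0.1428, -0.0203]
tool_rot: [3.141, -0.0, 0.353]
contact_force: [-0.2, 0.3, 1.3]
opening: 0.0656
grip_force: 35.0
```

```bash
python3 - <<'E'
from h import *
R=lambda f:cv2.cvtColor(cv2.imread('pics/'+f),cv2.COLOR_BGR2RGB)
top,w6=R('top0.png'),R('w6.png')
def seg(im,lo,hi,b,f):
    m=cv2.inRange(cv2.cvtColor(im,cv2.COLOR_RGB2HSV),lo,hi);o=0*m;x0,x1,y0,y1=b;o[y0:y1,x0:x1]=m[y0:y1,x0:x1]
    o=cv2.morphologyEx(o,cv2.MORPH_CLOSE,np.ones((3,3)));c=max(cv2.findContours(o,0,1)[0],key=cv2.contourArea)[:,0]
    return np.array([f(p)[:2] for p in c]).astype(np.float32)*1000,c
ft=lambda z:(lambda p:fixed('top',p,z))
P,c=seg(top,(3,70,20),(25,255,255),(180,232,150,220),ft(.01)); print('rack top',cv2.minAreaRect(P),c.min(0),c.max(0))
P,c=seg(top,(90,10,30),(130,90,120),(245,282,168,200),ft(.012)); print('padB top',cv2.fitEllipse(P))
P,c=seg(top,(90,10,30),(130,90,120),(305,340,165,205),ft(.012)); print('padG top',cv2.fitEllipse(P))
s={'tool_pos':np.array([.43386661,.20393632,.12632523]),'tool_rot':[3.14115208,.00123126,.00070007]}
fw=lambda z:(lambda p:wrist(p,z,s))
m=cv2.inRange(cv2.cvtColor(w6,cv2.COLOR_RGB2HSV),(3,70,20),(25,255,255))
for r in (150,160,170,180,190,200,210,220):
    x=np.nonzero(m[r,90:215])[0]+90; print(r,x.min(),x.max(),fw(.008)((x.min(),r))[:2].round(4),fw(.008)((x.max()+1,r))[:2].round(4))
for u in (125,135,145,155,165,172):
    y=np.nonzero(m[100:228,u])[0]+100; print(u,y.min(),fw(.008)((u,y.min()))[:2].round(4), fw(.02)((u,y.min()))[:2].round(4), w6[y.min()-2:y.min()+24:3,u].sum(1))
E
```

```text
rack top ((421.99664306640625, 395.5964050292969), (146.31161499023438, 85.3137435913086), 2.658235788345337) [194 164] [220 208]
padB top ((432.3088684082031, 212.22662353515625), (67.07707214355469, 67.310302734375), 120.30280303955078)
padG top ((433.74371337890625, 20.456222534179688), (67.64036560058594, 68.23180389404297), 175.09490966796875)
150 116 179 [0.4828 0.4394] [0.4778 0.3528]
160 111 180 [0.4717 0.4487] [0.4672 0.3524]
170 119 181 [0.4595 0.4377] [0.4566 0.3522]
180 120 183 [0.4478 0.4379] [0.4458 0.3508]
190 122 184 [0.4359 0.4368] [0.435  0.3507]
200 124 185 [0.4239 0.4358] [0.424  0.3507]
210 126 187 [0.4118 0.4351] [0.4128 0.3496]
220 128 189 [0.3995 0.4345] [0.4014 0.3487]
125 135 [0.4987 0.4242] [0.4989 0.4154] [656 273 321 316 318 297 450 512 511]
135 133 [0.4998 0.4097] [0.4999 0.4015] [653 271 326 325 323 325 410 516 511]
145 132 [0.4998 0.3959] [0.4999 0.3882] [666 313 328 324 320 283 455 507 507]
155 130 [0.5009 0.3826] [0.501  0.3754] [656 249 285 282 281 275 357 510 504]
165 128 [0.5021 0.3697] [0.5021 0.3631] [654 255 315 310 310 302 232 509 477]
172 128 [0.5014 0.3611] [0.5015 0.3548] [576 291 302 306 324 305 249 354 389]
```

Rack estimate: about (0.425, 0.394), yaw about 0.048. I'll carry the slab part way and look at the rack again from nearer.

```bash
python3 -m jog '[[[0.2,0,0,-0.01,0],[0.2,0,0,-0.03,0],[0.2,0,0,-0.06,0],[0.2,0,0,-0.09,0],[0.2,0,0,-0.12,0]]]' && python3 -m jog '[[[0.2,0.007,-0.021,-0.02,0],[0.2,0.015,-0.047,-0.02,0],[0.2,0.025,-0.078,-0.02,0],[0.2,0.035,-0.11,-0.02,0],[0.2,0.045,-0.141,-0.02,0]]]' && python3 -m jog '[[[0.2,0.01,-0.031,0,0],[0.2,0.02,-0.063,0,0],[0.2,0.03,-0.094,0,0],[0.2,0.038,-0.118,0,0],[0.2,0.045,-0.141,0,0]]]' && python3 -m jog '[[[0.2,0.01,-0.031,0,0.06],[0.2,0.02,-0.063,0,0.12],[0.2,0.03,-0.094,0,0.18],[0.2,0.038,-0.118,0,0.24],[0.2,0.045,-0.141,0,0.3]]]' && python3 -m jog '[[[0.2,0,0,0,0],[0.2,0,0,0,0],[0.2,0,0,0,0],[0.2,0,0,0,0]]]'
python3 - <<'E'
from h import *
st=robot.observe(); im=robot.read_camera('wrist'); save(im,'w11.png'); print(st['tool_pos'],st['tool_rot'],st['qpos'].round(2))
print([wproj(p,st).round() for p in ((.5,.44,.008),(.5,.35,.008),(.35,.433,.008),(.35,.349,.008))])
f=lambda u,v,z:wrist((u,v),z,st)[:2].round(4)
m=cv2.inRange(cv2.cvtColor(im,cv2.COLOR_RGB2HSV),(3,70,20),(25,255,255))
for r in range(120,231,10):
    x=np.nonzero(m[r,100:290])[0]+100
    if len(x): print(r,x.min(),x.max(),f(x.min(),r,.008),f(x.max()+1,r,.008))
for u in range(170,261,10):
    y=np.nonzero(m[60:228,u])[0]+60
    if len(y): print(u,y.min(),f(u,y.min(),.008))
E
```

```text
time: 29.98
tool_pos: [0.4467, -0.1423, 0.1004]
tool_rot: [-3.14, 0.001, 0.353]
contact_force: [0.0, -0.8, -2.3]
opening: 0.0655
grip_force: 35.0
time: 30.4
tool_pos: [0.4401, 0.0066, 0.1195]
tool_rot: [-3.141, 0.001, 0.352]
contact_force: [-0.3, -0.3, -1.1]
opening: 0.0656
grip_force: 35.0
time: 30.82
tool_pos: [0.4336, 0.1547, 0.1193]
tool_rot: [-3.141, 0.001, 0.354]
contact_force: [-0.1, -0.2, -2.5]
opening: 0.0658
grip_force: 35.0
time: 31.23
tool_pos: [0.427, 0.3025, 0.1191]
tool_rot: [3.141, 0.001, 0.051]
contact_force: [-0.1, -0.0, -1.6]
opening: 0.0656
grip_force: 35.0
time: 31.57
tool_pos: [0.4277, 0.2998, 0.1193]
tool_rot: [3.141, 0.001, 0.053]
contact_force: [-0.7, 0.1, -1.9]
opening: 0.0654
grip_force: 35.0
[0.42767782 0.2998434  0.11934503] [3.14085946e+00 7.86214766e-04 5.28113581e-02] [ 0.46  0.42  1.65 -0.    1.07  1.98]
[array([186., 115.]), array([274., 115.]), array([198., 255.]), array([273., 261.])]
120 186 258 [0.4949 0.4405] [0.4948 0.3642]
130 186 254 [0.4848 0.4403] [0.4851 0.3678]
140 182 251 [0.4747 0.445 ] [0.4754 0.3705]
150 187 255 [0.4645 0.4393] [0.4658 0.3663]
160 188 255 [0.4543 0.4383] [0.4561 0.3662]
170 189 256 [0.444  0.4375] [0.4463 0.365 ]
180 190 256 [0.4336 0.4367] [0.4364 0.3649]
190 191 256 [0.4231 0.4361] [0.4264 0.3649]
200 192 257 [0.4125 0.4355] [0.4162 0.3638]
210 193 257 [0.4016 0.435 ] [0.4059 0.3639]
220 194 258 [0.3906 0.4347] [0.3954 0.3629]
230 212 250 [0.3809 0.4144] [0.384  0.3715]
190 117 [0.4979 0.436 ]
200 117 [0.4977 0.4249]
210 116 [0.4985 0.4141]
220 115 [0.4994 0.4036]
230 114 [0.5003 0.3933]
240 113 [0.5013 0.3832]
250 113 [0.5014 0.3733]
260 112 [0.5025 0.3635]
```

```bash
python3 - <<'E'
from h import *
st=robot.observe(); R=rpy(st['tool_rot']); im=robot.read_camera('wrist').astype(int).sum(2)
for x in (.068,.07,.072): print(x,wproj(st['tool_pos']+R@np.array([x,0,-.0363]),st).round(1),wproj(st['tool_pos']+R@np.array([x,-.033,-.0363]),st).round(1))
print(list(im[95:150,322])); print(list(im[95:150,300])); print('row190',list(im[190,250:275]),list(im[190,370:400]))
print([wproj(st['tool_pos']+R@np.array([.02,s,-.0363]),st).round(1) for s in(-.033,.033)])
print(rel((.4253,.3943,-.0003),.053))
E
```

```text
0.068 [323.5 122.1] [253.6 123.3]
0.07 [323.5 117.8] [253.5 119.1]
0.072 [323.5 113.5] [253.5 114.9]
[np.int64(617), np.int64(618), np.int64(619), np.int64(616), np.int64(619), np.int64(618), np.int64(619), np.int64(619), np.int64(619), np.int64(619), np.int64(619), np.int64(620), np.int64(625), np.int64(591), np.int64(553), np.int64(559), np.int64(559), np.int64(560), np.int64(559), np.int64(559), np.int64(562), np.int64(568), np.int64(547), np.int64(436), np.int64(203), np.int64(390), np.int64(392), np.int64(405), np.int64(418), np.int64(428), np.int64(433), np.int64(427), np.int64(430), np.int64(429), np.int64(430), np.int64(429), np.int64(429), np.int64(432), np.int64(431), np.int64(434), np.int64(435), np.int64(435), np.int64(437), np.int64(435), np.int64(437), np.int64(436), np.int64(438), np.int64(436), np.int64(433), np.int64(436), np.int64(438), np.int64(440), np.int64(441), np.int64(438), np.int64(440)]
[np.int64(617), np.int64(619), np.int64(619), np.int64(619), np.int64(618), np.int64(619), np.int64(619), np.int64(618), np.int64(618), np.int64(618), np.int64(618), np.int6
[... 916 characters left out ...]
np.int64(400), np.int64(400), np.int64(400), np.int64(401), np.int64(397), np.int64(402), np.int64(398), np.int64(400)] [np.int64(389), np.int64(385), np.int64(388), np.int64(386), np.int64(385), np.int64(385), np.int64(386), np.int64(384), np.int64(385), np.int64(385), np.int64(382), np.int64(383), np.int64(381), np.int64(383), np.int64(383), np.int64(368), np.int64(358), np.int64(362), np.int64(290), np.int64(186), np.int64(209), np.int64(204), np.int64(191), np.int64(198), np.int64(193), np.int64(163), np.int64(144), np.int64(154), np.int64(153), np.int64(112)]
[array([257.7, 220.3]), array([389. , 220.4])]
[np.float64(0.0023), np.float64(-0.0945), np.float64(0.1198), np.float64(-0.0009)]
```

The slab is centred in the grip; its front edge is at the predicted row. Now over the rack and down.

```bash
python3 -m jog '[[[0.2,0.001,-0.025,0,0],[0.2,0.002,-0.055,0,0],[0.2,0.002,-0.08,0,0],[0.2,0.002,-0.0945,0,0],[0.2,0.002,-0.0945,0,0]]]' && python3 -m jog '[[[0.2,0,0,0.02,0],[0.2,0,0,0.05,0],[0.2,0,0,0.08,0],[0.2,0,0,0.1,0],[0.2,0,0,0.108,0]]]' && python3 -m jog '[[[0.2,0,0,0,0],[0.2,0,0,0,0],[0.2,0,0,0,0],[0.2,0,0,0,0],[0.2,0,0,0,0]]]'; python3 -c "
from h import *
print(rel((.4253,.3943,-.0003),.054))"
```

```text
time: 32.08
tool_pos: [0.4248, 0.3973, 0.1195]
tool_rot: [-3.14, -0.001, 0.055]
contact_force: [0.4, -0.9, -2.0]
opening: 0.0659
grip_force: 35.0
time: 32.5
tool_pos: [0.4233, 0.3927, 0.0085]
tool_rot: [3.138, 0.005, 0.052]
contact_force: [-0.1, 0.2, -2.3]
opening: 0.0655
grip_force: 35.0
time: 32.92
tool_pos: [0.4256, 0.3958, 0.013]
tool_rot: [-3.14, -0.002, 0.053]
contact_force: [0.3, 0.6, -1.7]
opening: 0.0653
grip_force: 35.0
[np.float64(-0.0004), np.float64(0.0015), np.float64(0.0133), np.float64(-0.0009)]
```

```bash
python3 -m jog '[[[0.2,0,0.001,0.004,0],[0.2,0,0.001,0.007,0],[0.2,0,0.001,0.01,0],[0.2,0,0.001,0.01,0],[0.2,0,0.001,0.01,0]]]'|grep -E "pos|force";  python3 -m jog '[[[0.2,0,0,0,0],[0.2,0,0,0.001,0],[0.2,0,0,0.001,0],[0.2,0,0,0.001,0]]]'|grep -E "pos|force"
```

```text
tool_pos: [0.4246, 0.3942, 0.0012]
contact_force: [0.4, -1.0, -0.9]
grip_force: 35.0
tool_pos: [0.4249, 0.3944, 0.0006]
contact_force: [-0.6, 0.2, -1.4]
grip_force: 35.0
```

```bash
python3 -m jog '[[[0.2,0,0,0.0005,0],[0.2,0,0,0.0005,0],[0.2,0,0,0.0005,0]]]'|grep -E "pos|force";  python3 -m jog '[[[0.2,0,0,0.0005,0],[0.2,0,0,0.0005,0],[0.2,0,0,0.0005,0]]]'|grep -E "pos|force"; python3 -m jog '[[[0.2,0,0,0.0005,0],[0.2,0,0,0.0005,0],[0.2,0,0,0.0005,0]]]'|grep -E "pos|force"
```

```text
tool_pos: [0.4248, 0.3944, 0.0001]
contact_force: [0.3, -0.2, -1.4]
grip_force: 35.0
tool_pos: [0.4249, 0.3944, -0.0003]
contact_force: [-0.3, -0.7, -0.5]
grip_force: 35.0
tool_pos: [0.4249, 0.3944, -0.0003]
contact_force: [-2.5, -0.6, 5.4]
grip_force: 35.0
```

Touchdown. I'll release, lift and back off, then check everything by measurement.

```bash
python3 -m jog '[[[0.85,0,0,-0.0005,0],[0.85,0,0,-0.0005,0],[0.85,0,0,-0.0005,0],[0.85,0,0,-0.0005,0],[0.85,0,0,-0.0005,0]]]' && python3 -m jog '[[[0.85,0,0,-0.003,0],[0.85,0,0,-0.02,0],[0.85,0,0,-0.06,0],[0.85,0,0,-0.1,0],[0.85,0,0,-0.14,0]]]' && python3 -m jog '[[[0.85,0,0.03,-0.02,0],[0.85,0,0.06,-0.04,0],[0.85,0,0.09,-0.05,0],[0.85,-0.02,0.12,-0.06,0],[0.85,-0.04,0.14,-0.06,0]]]' && python3 -m jog '[[[0.85,0,0,0,0],[0.85,0,0,0,0],[0.85,0,0,0,0],[0.85,0,0,0,0]]]'
python3 - <<'E'
from h import *
st=robot.observe(); im=robot.read_camera('wrist'); save(im,'w12.png'); t=robot.read_camera('top'); save(t,'t12.png'); print(st['tool_pos'],st['tool_rot'])
hsv=cv2.cvtColor(im,cv2.COLOR_RGB2HSV)
def go(n,lo,hi,z,P0,r):
    u=wproj(P0,st).astype(int); b=(max(u[0]-r,0),u[0]+r,max(u[1]-r,0),min(u[1]+r,228)); print(n,u,hsv[u[1],u[0]])
    try: P,c=shape(im,st,lo,hi,z,b); print('  ',cv2.minAreaRect(P),c.min(0),c.max(0),b)
    except Exception as e: print('  none',e)
go('slab',(0,0,60),(180,50,200),.036,(.425,.394,.036),75)
go('rackwood',(3,70,20),(25,255,255),.012,(.425,.394,.012),85)
go('blue',(105,120,40),(130,255,255),.028,(.4343,.2131,.028),40)
go('padB',(95,15,30),(130,255,165),.012,(.435,.213,.012),55)
go('green',(45,80,25),(104,255,255),.028,(.4367,.0216,.028),40)
E
```

```text
time: 34.83
tool_pos: [0.4248, 0.3944, -0.0006]
tool_rot: [3.141, 0.0, 0.053]
contact_force: [0.2, 0.2, -0.0]
opening: 0.0849
grip_force: 0.0
time: 35.25
tool_pos: [0.4244, 0.3941, 0.141]
tool_rot: [3.141, 0.001, 0.053]
contact_force: [0.6, 0.1, -0.4]
opening: 0.0852
grip_force: 0.0
time: 35.67
tool_pos: [0.3931, 0.2507, 0.2015]
tool_rot: [-3.141, -0.004, 0.052]
contact_force: [0.3, 0.6, -0.1]
opening: 0.085
grip_force: 0.0
time: 36.0
tool_pos: [0.3929, 0.2532, 0.1996]
tool_rot: [-3.141, -0.0, 0.054]
contact_force: [-0.7, 1.1, 0.3]
opening: 0.0852
grip_force: 0.0
[0.39294467 0.25321109 0.19956888] [-3.14136071e+00 -4.57989004e-04  5.36429554e-02]
slab [204 149] [ 60   7 150]
   ((425.41741943359375, 392.88323974609375), (137.9549560546875, 68.07063293457031), 3.342669725418091) [178  89] [234 206] (np.int64(129), np.int64(279), np.int64(74), np.int64(224))
rackwood [211 147] [ 53   7 150]
   ((428.9565124511719, 358.6143798828125), (144.27259826660156, 17.208988189697266), 4.626788139343262) [229  86] [246 202] (np.int64(126), np.int64(296), np.int64(62), 228)
blue [360 147] [111 188 161]
   ((433.3730773925781, 214.22885131835938), (27.612085342407227, 27.500858306884766), 0.07059987634420395) [347 136] [371 160] (np.int64(320), np.int64(400), np.int64(107), np.int64(187))
padB [358 145] [111 188 160]
   ((435.008056640625, 213.55824279785156), (72.76993560791016, 73.36088562011719), 17.7344913482666) [327 115] [388 175] (np.int64(303), np.int64(413), np.int64(90), np.int64(200))
green [503 159] [ 69 219 127]
   ((435.7406005859375, 25.385583877563477), (43.144527435302734, 48.862483978271484), 4.810397624969482) [486 143] [516 176] (np.int64(463), np.int64(543), np.int64(119), np.int64(199))
```

```bash
python3 - <<'E'
from h import *
s=robot.observe(); im=cv2.cvtColor(cv2.imread('pics/w12.png'),cv2.COLOR_BGR2HSV)
wood=cv2.inRange(im,(3,70,20),(25,255,255)); slab=cv2.inRange(im,(0,0,60),(180,50,170))
f=lambda u,v,z:(wrist((u,v),z,s)[:2]*1000).round(1)
for r in (100,120,150,180,195):
    w=np.nonzero(wood[r,130:275])[0]+130; g=np.nonzero(slab[r,180:240])[0]+180
    print(r,'rack',w.min(),w.max(),f(w.min()-.5,r,.008),f(w.max()+.5,r,.008),'slab',g.min(),g.max(),f(g.min()-.5,r,.036),f(g.max()+.5,r,.036))
for u in (190,205,220):
    c=[int(x) for x in im[78:96,u,1]]; d=[int(x) for x in im[196:226,u,1]]; print(u,c,d)
for z in (.008,.036): print(z,f(205,85,z),f(205,89,z),f(205,205,z),f(205,210,z))
t=cv2.cvtColor(cv2.imread('pics/t12.png'),cv2.COLOR_BGR2HSV)
for r in (160,164,168,176,186,196,204,208,212): print(r,[(int(a),int(b)) for a,b in t[r,190:226:2,1:]])
E
```

```text
100 rack 232 242 [483.9 369.9] [483.8 355.8] slab 180 229 [483.8 427.6] [482.2 363.9]
120 rack 233 242 [459.  367.7] [459.1 354.9] slab 180 230 [459.8 427. ] [459.2 361.8]
150 rack 234 243 [421.8 365.7] [422.1 352.7] slab 181 231 [423.8 425.6] [424.7 360. ]
180 rack 236 245 [383.9 363. ] [384.5 349.8] slab 183 234 [387.1 424.1] [389.7 356.3]
195 rack 236 246 [364.5 363.2] [365.2 348.6] slab 185 235 [368.4 422.3] [371.7 355.2]
190 [11, 10, 10, 10, 10, 10, 10, 10, 10, 9, 11, 14, 16, 205, 50, 13, 7, 12] [11, 8, 8, 10, 8, 10, 8, 8, 8, 12, 8, 7, 6, 6, 7, 6, 7, 7, 6, 7, 6, 6, 6, 6, 6, 7, 7, 6, 6, 7]
205 [9, 10, 9, 10, 10, 10, 11, 10, 11, 14, 16, 226, 184, 17, 5, 9, 11, 9] [7, 8, 11, 10, 8, 8, 8, 8, 8, 9, 7, 6, 6, 6, 6, 6, 7, 6, 6, 6, 6, 6, 6, 6, 6, 7, 7, 11, 11, 8]
220 [11, 10, 10, 10, 10, 10, 11, 11, 13, 3, 211, 76, 13, 9, 8, 8, 8, 8] [8, 8, 11, 11, 10, 11, 9, 8, 9, 10, 7, 7, 7, 6, 7, 6, 7, 6, 6, 6, 6, 7, 6, 6, 6, 6, 6, 6, 6, 10]
0.008 [503.6 406.1] [498.5 405.8] [348.8 406.1] [341.9 406.4]
0.036 [500.4 394.9] [495.7 394.7] [357.2 394.9] [350.8 395.2]
160 [(14, 54), (13, 78), (17, 77), (1
[... 908 characters left out ...]
 (9, 57), (12, 82), (16, 93), (16, 94), (14, 92), (17, 92), (14, 90), (17, 90), (14, 89), (17, 91), (14, 91), (17, 92), (16, 93), (14, 91)]
204 [(15, 86), (19, 96), (16, 97), (13, 97), (15, 85), (18, 57), (13, 80), (13, 80), (15, 83), (16, 82), (12, 84), (13, 77), (12, 65), (18, 83), (12, 85), (12, 85), (15, 85), (15, 86)]
208 [(2, 133), (15, 99), (13, 102), (12, 106), (14, 111), (14, 74), (10, 49), (10, 73), (13, 77), (13, 77), (13, 76), (10, 78), (18, 85), (15, 83), (15, 83), (15, 86), (15, 86), (15, 85)]
212 [(3, 149), (0, 109), (15, 104), (12, 106), (14, 107), (15, 104), (19, 67), (10, 52), (18, 71), (17, 75), (17, 77), (9, 81), (12, 82), (12, 83), (16, 81), (18, 84), (15, 85), (18, 87)]
```

```bash
python3 -m jog '[[[0.85,-0.01,-0.035,0,0],[0.85,-0.02,-0.07,0,0],[0.85,-0.02,-0.105,0,0],[0.85,-0.02,-0.13,0,0],[0.85,-0.02,-0.142,0,0]]]' >/dev/null&& python3 -m jog '[[[0.85,0,0,0,0],[0.85,0,0,0,0],[0.85,0,0,0,0]]]'
python3 - <<'E'
from h import *
s=robot.observe(); rgb=robot.read_camera('wrist'); save(rgb,'w13.png'); im=cv2.cvtColor(rgb,cv2.COLOR_RGB2HSV)
wood=cv2.inRange(im,(3,70,20),(25,255,255)); slab=cv2.inRange(im,(0,0,40),(180,50,175))
f=lambda u,v,z:(wrist((u,v),z,s)[:2]*1000).round(1)
print(wproj((.425,.394,.036),s))
for r in (120,140,160,180,200):
    w=np.nonzero(wood[r,250:400])[0]+250
    k=np.argmax(np.diff(w)); a,b=w[k],w[k+1]
    print(r,w.min(),a,b,w.max(),'rack',f(w.min()-.5,r,.008),f(w.max()+.5,r,.008),'slab',f(a+.5,r,.036),f(b-.5,r,.036))
E
```

```text
time: 36.77
tool_pos: [0.3649, 0.3922, 0.1992]
tool_rot: [3.14, 0.001, 0.053]
contact_force: [-0.4, -0.3, -0.3]
opening: 0.0851
grip_force: 0.0
[324.15165587 128.4242334 ]
120 288 293 353 357 rack [432.5 438.1] [437.  354.6] slab [432.8 428.3] [436.3 363.2]
140 288 294 353 357 rack [408.3 437.1] [412.8 353. ] slab [410.5 426.2] [414.  361.8]
160 288 294 353 356 rack [383.9 436.2] [388.4 352.5] slab [388.  425.3] [391.5 360.3]
180 289 294 353 356 rack [359.2 434.2] [363.6 350.7] slab [365.1 424.5] [368.6 358.7]Traceback (most recent call last):
  File "<stdin>", line 8, in <module>
    return _wrapfunc(a, 'argmax', axis=axis, out=out, **kwds)
    return bound(*args, **kwds)
ValueError: attempt to get argmax of an empty sequence
```

The slab is within about 1 mm of the rack's centre and aligned with it, and the samples are placed. Nothing touches the robot, so I'm handing in.

```bash
python3 -c "
from cell import robot
print(robot.hand_in())"
```

```text
the job is handed in; nothing more can be done
None
```

I laid blue, green and yellow, in that order, flat on their own pads and the slab flat across both rack slats, then handed the job in at about 37 s; blue measured within 2 mm of its pad's centre and the slab within about 1 mm of the rack's, green and yellow are by touchdown position only, and the stamp and mould were left alone.

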